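# Clear the sample pots and the reagent bottle after a plate run

## Task

Clear up after the plate run: stand the two blue-capped sample pots in the blue rack and the two yellow-capped ones in the yellow rack, one pot to each bay, and stand the amber bottle in the round black stand. Keep the pots and the bottle upright throughout, leave them all standing flat on the floor of their places, and do not push the well plate or the tip box about.

Things in the scene. Friction and masses are not known exactly. Their poses are not given: they have to be found in the camera images.
- pot_blue_1: sample pot, an upright cylinder 36 mm in diameter and 64 mm tall, 50 g: frosted white body with a flush blue screw cap (top 16 mm, 36 mm wide as well); twin of pot_blue_2. Origin: centre of the underside, z up.
- pot_blue_2: sample pot, an upright cylinder 36 mm in diameter and 64 mm tall, 50 g: frosted white body with a flush blue screw cap (top 16 mm, 36 mm wide as well); twin of pot_blue_1. Origin: centre of the underside, z up.
- pot_yellow_1: sample pot, an upright cylinder 36 mm in diameter and 64 mm tall, 50 g: frosted white body with a flush yellow screw cap (top 16 mm, 36 mm wide as well); twin of pot_yellow_2. Origin: centre of the underside, z up.
- pot_yellow_2: sample pot, an upright cylinder 36 mm in diameter and 64 mm tall, 50 g: frosted white body with a flush yellow screw cap (top 16 mm, 36 mm wide as well); twin of pot_yellow_1. Origin: centre of the underside, z up.
- bottle: amber reagent bottle with a black cap and a white label band, standing upright, 80 mm tall over the cap (28 mm wide); its straight round body is 44 mm in diameter from the foot up to 54 mm, and narrows to the neck above that; 120 g. Origin: centre of the underside, z up.
- rack_blue: Blue open tube rack, fixed to the bench, 66 mm (its x) by 128 mm (its y) and 24 mm high, walls and floor 4 mm thick, open on top. One 4 mm divider, as high as the walls, parts it into two bays 58 mm by 58 mm, centred at y = +31 and y = -31 mm in its frame. Origin: centre of the underside; z up; the bay floor is 4 mm above the origin.
- rack_yellow: Yellow open tube rack, fixed to the bench, 66 mm (its x) by 128 mm (its y) and 24 mm high, walls and floor 4 mm thick, open on top. One 4 mm divider, as high as the walls, parts it into two bays 58 mm by 58 mm, centred at y = +31 and y = -31 mm in its frame. Origin: centre of the underside; z up; the bay floor is 4 mm above the origin.
- stand: round black cup-like bottle stand, fixed to the bench, 24 mm high, 80 mm across at the foot and 74 mm at the rim, open on top, 66 mm clear inside the rim; its floor is 4 mm above the origin. Origin: centre of the underside, z up.
- plate: bystander: 24-well plate with pale green wells, 127 mm (its x) by 85 mm, 18 mm high, lying loose on the bench. Origin: centre of the underside. Not to be pushed about.
- tipbox: bystander: grey pipette-tip box with violet tips, 122 mm (its x) by 84 mm, 51 mm high, standing loose on the bench. Origin: centre of the underside. Not to be pushed about.

How it is judged:
By the outcome, as a careful person would: the job done as asked, in the order asked, and still so for the second after the job is handed in, with the robot touching nothing.
It also fails if it takes over 128 s, if anything falls off the work surface, if the arm or the gripper's body presses on something with over 40 N, if the wrist force passes 120 N, or if a joint passes its speed limit or range.

## Robot

A 7-joint arm with a two-finger parallel gripper is mounted at the origin on the work surface. World frame = base frame: x ahead of the robot, y to its left, z up, the work surface at z = 0. Lengths are in m, angles in rad, forces in N, time in s.
With the tool pointing down it reaches from about 0.4 to 0.85 m from the base axis. Payload 10.4 kg.
Tool frame: the origin (TCP) lies on the centre line of the jaws, within the pads' length; the fingertips stand 17 mm ahead of it and the grasp point (between the pads) lies 2 mm behind it (manip.tcp_to_tips is the distance from the TCP to the fingertips, in m); z points along the fingers, x is the direction in which the jaws open and shut, and the axes are right-handed (so a half turn about z gives the same grasp; the last joint's range is limited). The gripper opens to 85 mm and grips with 20 to 120 N. Pads are 22 mm wide; open, the fingers measure 114 mm over their backs; the gripper's body (76 mm by 85 mm) begins 54 mm behind the grasp point. The pads swing forward as they close: fully open they stand 13 mm farther back than shut.
Start: joints at [-1.238, 0.332, -0.065, 1.46, 0.022, 1.35, -0.088], TCP at [0.218, 0.586, 0.248] pointing down, gripper open.
Joint ranges: [-2.6, 2.6], [-0.5, 2.12], [-1.47, 1.34], [0.16, 2.42], [-1.27, 4.41], [0.06, 2.06], [-2.6, 2.6]. Speed limits (rad/s): [2.22, 2.22, 2.79, 2.79, 3.14, 3.14, 3.14].

## Interface

Orientations are given as a unit quaternion [x, y, z, w].
In Python, from workcell import manip gives the robot as it stands.
- The arm moves only by the shell command python3 -m pendant 'ROWS' [FORCE]. ROWS is JSON, a list of rows, each a list of 3 entries, a list of its own where there are three numbers: the shift along the world's x, y, z in cm, then the turn, a rotation vector about the world's x, y, z in degrees, then the closure in counts, from 0 (fully open) to 255 (shut). A call has 1 to 12 rows; each row shifts and turns the pose as measured when the row begins; what a row does not reach is not made up. A row lasts 1/8 s, in which the tool goes at most 62.5 mm and 10.7 degrees, less where a joint would pass 70% of its speed; a pose out of reach is approached as far as the arm can. A call is refused whole if a number of a shift passes 6.25 or a number of a turn 10.7, either way. A call with a gripper value outside its range is refused whole. The fingers move at their own pace and stop on an object; FORCE is the grip in N (left out, the last holds). Time passes only in rows, so rows that do not move let the fingers close. It gives the time, the measured TCP pose, the force and the opening at its end, in the units of the state.
- manip.get_obs(): the state, without advancing time (a new reading comes with each control period).
- manip.camera(name): name is "side" or "top" or "wrist"; returns a dict with "pixels" (420x560x3 uint8, red, green, blue), "range_z" (420x560 float32, m along the optical axis (not along the pixel's ray), 0 where there is no reading), "K" (3x3 intrinsics, pixels), "origin" and "rotation" of the camera in the world; the wrist camera has in their place "hand_eye" (4x4, takes a point from camera to tool coordinates, whose origin is the TCP and whose axes are the tool frame's). Camera axes: x right, y down, z forward; pixel columns grow to the right and rows downward; lengths in m; the calibration is good to about 2 mm. A picture is of the moment at which its call begins: read the wrist's pose just before it.
- manip.hand_in(): hands the job in, once; it reports no verdict.
The state is a dict: "clock": time; "joint_pos": joint angles; "joint_velocities": joint speeds; "tau": joint torques, N m; "position": TCP position; "ee_rot": TCP orientation; "ft_force": force on the tool from outside, world axes, zero at the start; "torque": the same for the moment, N m; "grip_width": opening from 0.0 (shut) to 1.0 (fully open).
Only numpy, scipy, OpenCV 4.12 (cv2) and the standard library are available. Lean on these libraries where they do the work, as an engineer would, in place of code of your own. Each camera call takes 0.05 s, during which the arm holds its last target.

## Working session

There is one attempt and no reset: what is moved stays moved. The work goes in short steps, Python scripts to look and compute and a shell command to move; the robot and the scene stay as the last step left them, time stands still between calls to the robot, and variables do not carry over. Pictures are saved under pics/ and viewed, and the job is handed in when it is done.

```bash
mkdir -p pics; ls
python3 - <<'E'
from workcell import manip
import cv2,numpy as np
o=manip.get_obs();print({k:np.round(v,3) for k,v in o.items()}, manip.tcp_to_tips)
for n in ["top","side","wrist"]:
    c=manip.camera(n)
    cv2.imwrite(f"pics/{n}0.png",c["pixels"][:,:,::-1])
    np.savez(f"{n}0.npz",**c)
    print(n,{k:np.round(v,4).tolist() for k,v in c.items() if k not in("pixels","range_z")})
E
```

```text
pics
{'clock': np.float64(0.0), 'joint_pos': array([-1.238,  0.333, -0.065,  1.461,  0.022,  1.35 , -0.089]), 'joint_velocities': array([-0.001,  0.   , -0.   , -0.001, -0.001, -0.001, -0.002]), 'tau': array([-0.0000e+00, -6.2544e+01,  4.9000e-02, -3.9162e+01,  1.6000e-02,
        1.0000e-02, -0.0000e+00]), 'position': array([0.218, 0.586, 0.248]), 'ee_rot': array([ 0.821,  0.571, -0.001,  0.   ]), 'ft_force': array([-0.762, -0.355, -0.499]), 'torque': array([ 0.075,  0.016, -0.018]), 'grip_width': np.float64(1.002)} 0.017
top {'K': [[510.1805, 0.0, 284.6324], [0.0, 510.1805, 209.8646], [0.0, 0.0, 1.0]], 'origin': [0.3275, -0.0082, 1.0794], 'rotation': [0.7485, -0.6536, 0.0756, -0.0826]}
side {'K': [[475.5823, 0.0, 287.0228], [0.0, 475.5823, 206.2982], [0.0, 0.0, 1.0]], 'origin': [0.054, -0.9582, 0.757], 'rotation': [0.8551, -0.2101, 0.1179, -0.4591]}
wrist {'K': [[314.1083, 0.0, 277.5226], [0.0, 314.1083, 209.9512], [0.0, 0.0, 1.0]], 'hand_eye': [[1.0, 0.0003, -0.0005, 0.0001], [-0.0001, 0.9656, 0.2602, -0.0658], [0.0006, -0.2602, 0.9656, -0.1263], [0.0, 0.0, 0.0, 1.0]]}
```

View pics/top0.png

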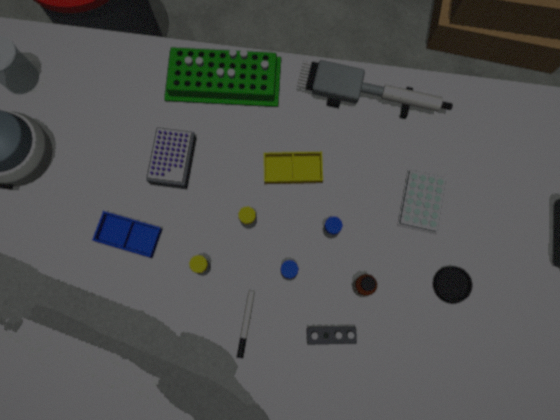

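View pics/side0.png

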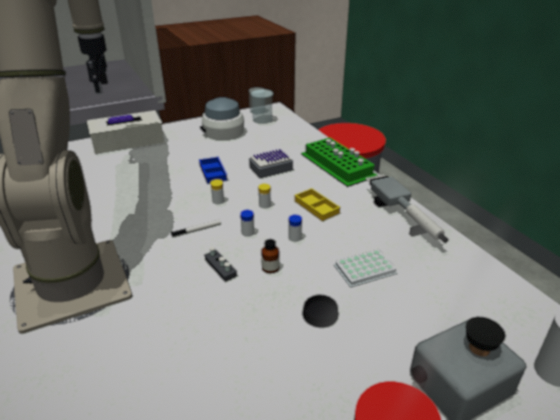

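View pics/wrist0.png

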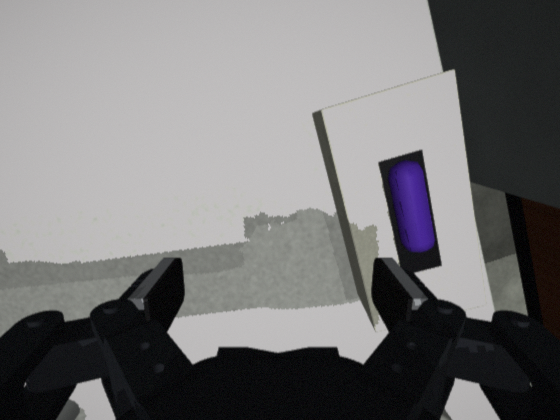

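Top view: blue caps at about (333,226) and (289,270), yellow caps at (247,215) and (199,265), blue rack at (128,235), yellow rack at (293,168), bottle at (366,285), stand at (452,284), plate at (423,201), tip box at (171,157). Next I turn these into positions.

```bash
cat > h.py <<'E'
import numpy as np,cv2
from scipy.spatial.transform import Rotation as R
def ray(c,uv,z):
    Rm=R.from_quat(c["rotation"]).as_matrix();K=c["K"]
    d=Rm@np.linalg.solve(K,np.array([uv[0],uv[1],1.0]));o=np.array(c["origin"])
    return (o+d*(z-o[2])/d[2])
def blobs(m,amin=60):
    n,l,s,ce=cv2.connectedComponentsWithStats(m.astype(np.uint8))
    return [(ce[i],s[i],l==i) for i in range(1,n) if s[i,4]>=amin]
def masks(img):
    h=cv2.cvtColor(img,cv2.COLOR_RGB2HSV).astype(int);H,S,V=h[...,0],h[...,1],h[...,2]
    return dict(blue=(H>105)&(H<125)&(S>150)&(V>50),yellow=(H>22)&(H<35)&(S>140)&(V>60),dark=(V<45),brown=((H<15)|(H>172))&(S>100)&(V>25))
E
python3 - <<'E'
from h import *
for n in ["top","side"]:
    c=dict(np.load(n+"0.npz"));m=masks(c["pixels"])
    for k in m:
        for ce,s,mm in blobs(m[k],40):
            if s[4]>6000: continue
            v,u=np.nonzero(mm)
            zs={'blue':.064,'yellow':.064}.get(k,.08)
            p1=ray(c,ce,zs);p2=ray(c,ce,.024)
            cnt=cv2.findContours(mm.astype(np.uint8),0,2)[0][0]
            print(n,k,ce.round(1),s[4],s[2:4],"p@%.3f"%zs,p1.round(4)[:2],"p@.024",p2.round(4)[:2],[np.round(x,1) for x in cv2.minAreaRect(cnt)])
            if n=="top" and s[4]>700 and k in m and k in("blue","yellow"):
                b=cv2.boxPoints(cv2.minAreaRect(cnt)); P=np.array([ray(c,q,.024)[:2] for q in b]);print(P.round(4).tolist(),P.mean(0).round(4))
E
```

```text
top blue [127.4 234.1] 1752 [68 45] p@0.064 [0.4653 0.3253] p@.024 [0.4707 0.3384] [array([126.5, 233.9]), array([61.6, 30.7]), np.float64(16.1)]
[[0.4485, 0.4075], [0.5128, 0.4034], [0.4934, 0.2725], [0.4298, 0.2783]] [0.4711 0.3404]
top blue [332.9 225.1] 221 [17 17] p@0.064 [ 0.5397 -0.0836] p@.024 [ 0.548  -0.0865] [array([332.8, 225.3]), array([15.6, 16.3]), np.float64(45.0)]
top blue [289. 269.] 229 [17 17] p@0.064 [ 0.4395 -0.007 ] p@.024 [ 0.4439 -0.0069] [array([289., 269.]), array([16., 16.]), np.float64(90.0)]
top yellow [293. 167.] 1629 [59 30] p@0.064 [0.6509 0.0129] p@.024 [0.6636 0.0138] [array([293. , 166.5]), array([29., 58.]), np.float64(90.0)]
[[0.6889, 0.0807], [0.7061, -0.0445], [0.6409, -0.0522], [0.624, 0.0713]] [0.665  0.0138]
top yellow [246.7 215. ] 227 [17 17] p@0.064 [0.5368 0.0928] p@.024 [0.545  0.0968] [array([247., 215.]), array([16., 16.]), np.float64(90.0)]
top yellow [198.1 263.7] 237 [18 17] p@0.064 [0.4254 0.1737] p@.024 [0.4293 0.1809] [array([198.5, 264. ]), array([16., 17.]), np.float64(90.0)]
top dark [113.7  15.9] 3095 [128  36] p@0.080 [0.93
[... 4826 characters left out ...]
[ 0.4214 -0.4027] p@.024 [ 0.4517 -0.3567] [array([316.9, 308.8]), array([25.7, 31.3]), np.float64(32.7)]
side dark [483.9 334.2] 983 [37 34] p@0.080 [ 0.6622 -0.5982] p@.024 [ 0.7125 -0.5684] [array([485. , 334.5]), array([33., 36.]), np.float64(90.0)]
side brown [356.6 137.1] 1502 [68 37] p@0.080 [0.9408 0.2106] p@.024 [1.0141 0.3073] [array([353.7, 133.5]), array([66.2, 30.9]), np.float64(28.6)]
side brown [269.8 253.8] 182 [16 14] p@0.080 [ 0.4141 -0.2072] p@.024 [ 0.4439 -0.1451] [array([269.5, 253.5]), array([13., 15.]), np.float64(90.0)]
side brown [395.1 403.1] 2610 [86 39] p@0.080 [ 0.4262 -0.6352] p@.024 [ 0.457  -0.6085] [array([397.5, 400. ]), array([38., 85.]), np.float64(90.0)]
```

```bash
python3 -m pendant '[[[4,-5,0],[0,0,-10],0],[[4,-5,0],[0,0,-10],0],[[4,-5,0],[0,0,-10],0],[[4,-5,0],[0,0,-10],0],[[4,-5,0],[0,0,-10],0],[[4,-5,0],[0,0,-10],0],[[3,-6,0],[0,0,-10],0],[[1,-6,0],[0,0,0],0],[[0,-6,0],[0,0,0],0],[[0,-6,0],[0,0,0],0],[[0,0,0],[0,0,0],0]]' 40
```

```text
clock: 1.52
position: [0.4877, 0.0439, 0.2453]
ee_rot: [1.0, -0.024, -0.001, -0.001]
ft_force: [-0.7, 0.4, 0.4]
grip_width: 0.996
```

```bash
cat >> h.py <<'E'
def wray(c,o,uv,z):
    T=c["hand_eye"];Rt=R.from_quat(o["ee_rot"]).as_matrix()
    d=Rt@T[:3,:3]@np.linalg.solve(c["K"],np.array([uv[0],uv[1],1.0]));p=np.array(o["position"])+Rt@T[:3,3]
    return p+d*(z-p[2])/d[2]
def jaw(o):
    Rt=R.from_quat(o["ee_rot"]).as_matrix();return np.degrees(np.arctan2(Rt[1,0],Rt[0,0])),Rt[:,2]
def wshot(name):
    from workcell import manip
    o=manip.get_obs();c=manip.camera("wrist");cv2.imwrite(f"pics/{name}.png",c["pixels"][:,:,::-1])
    np.savez(name+".npz",**c)
    print("pos",np.round(o["position"],4),"jaw",jaw(o)[0].round(2),jaw(o)[1].round(4),"w",round(float(o["grip_width"]),3),"q",np.round(o["joint_pos"],2),"t",round(float(o["clock"]),2))
    return o,c
E
python3 - <<'E'
from h import *
o,c=wshot("w1");m=masks(c["pixels"])
for k in m:
    for ce,s,mm in blobs(m[k],300):
        cnt=cv2.findContours(mm.astype(np.uint8),0,2)[0][0];e=cv2.minEnclosingCircle(cnt)
        print(k,ce.round(1),s,"z.064",wray(c,o,ce,.064).round(4)[:2],"circ",np.round(e[0],1),round(e[1],1))
E
```

```text
pos [0.4877 0.0439 0.2453] jaw -2.75 [-0.0024  0.0014 -1.    ] w 0.996 q [-0.65  0.02  0.47  1.83 -0.01  1.29 -0.22] t 1.52
blue [237.1 241.7] [221 225  33  35 925] z.064 [ 0.4426 -0.0053] circ [237.  241.5] 17.6
blue [332.3 302.2] [317 286  33  34 868] z.064 [ 0.5416 -0.0809] circ [332.4 302.1] 17.1
yellow [205.1  54.7] [ 185   32   42   46 1454] z.064 [0.4284 0.1738] circ [206.   54.5] 23.4
yellow [329.2 140.1] [ 310  122   39   38 1141] z.064 [0.5391 0.0937] circ [329.2 139.8] 19.5
yellow [433.8 200.8] [ 396  143   74  118 7139] z.064 [0.6437 0.0291] circ [437.3 201.5] 63.0
dark [ 92.5 172. ] [ 76 167  34  11 346] z.064 [0.3063 0.0742] circ [ 92.7 172. ] 17.0
dark [278.7 363.8] [    0   259   560   161 51501] z.064 [ 0.4788 -0.1591] circ [279.5 378.5] 282.4
```

View pics/w1.png

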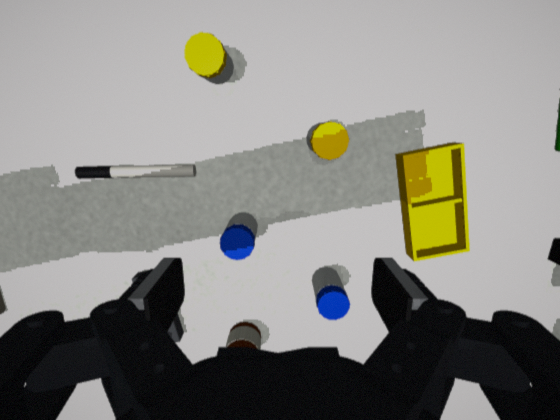

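Wrist view: blue caps at (237,242) and (332,302), within 3 mm of the top-view positions; yellow caps at (205,55) and (329,140). I'll take the nearer blue pot, at about (.441,-.006).

```bash
python3 -m pendant '[[[-3,-3,0],[0,0,2.5],0],[[-1.7,-2,0],[0,0,0],0],[[0,0,-5],[0,0,0],0],[[0,0,-5],[0,0,0],0],[[0,0,0],[0,0,0],0],[[0,0,0],[0,0,0],0]]' 40
```

```text
clock: 2.33
position: [0.4407, 0.0037, 0.145]
ee_rot: [1.0, 0.006, 0.0, -0.001]
ft_force: [0.2, -0.6, 0.5]
grip_width: 1.0
```

Run:
```python
from h import *
o,c=wshot("w2");m=masks(c["pixels"])
for k in ["blue","yellow"]:
    for ce,s,mm in blobs(m[k],300):
        print(k,ce.round(1),s,"z.064",wray(c,o,ce,.064).round(4)[:2])
```

```text
pos [0.4407 0.0037 0.145 ] jaw 0.71 [ 1.0e-04  2.8e-03 -1.0e+00] w 1.0 q [-0.62 -0.    0.51  2.08 -0.    1.07 -0.09] t 2.33
blue [278.5 236.3] [ 254  211   50   52 2044] z.064 [ 0.4416 -0.0053]
yellow [435.1  88.3] [ 402   57   67   62 3171] z.064 [0.5373 0.093 ]
yellow [529.1 199.1] [ 496  118   64  160 9290] z.064 [0.6109 0.0236]
```

View pics/w2.png

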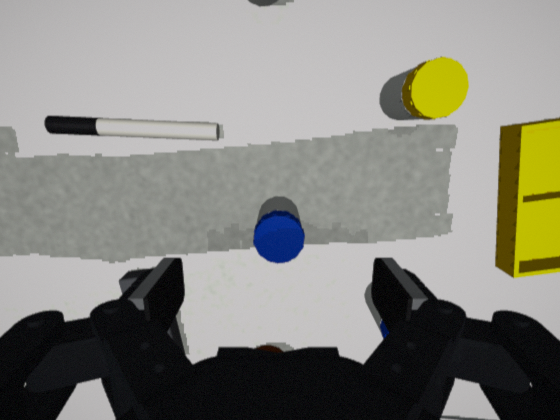

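The cap is centred between the jaws at (278,236), 9 mm too far in -y. Correcting that, then going down and gripping.

```bash
python3 -m pendant '[[[0.1,-0.9,-2],[0,0,0],0],[[0,0,-4],[0,0,0],0],[[0,0,-3],[0,0,0],0],[[0,0,-0.8],[0,0,0],0],[[0,0,0],[0,0,0],0],[[0,0,0],[0,0,0],150],[[0,0,0],[0,0,0],150],[[0,0,0],[0,0,0],255],[[0,0,0],[0,0,0],255],[[0,0,0],[0,0,0],255],[[0,0,0],[0,0,0],255]]' 40
```

```text
clock: 3.75
position: [0.451, -0.0017, 0.0565]
ee_rot: [1.0, 0.008, 0.009, -0.005]
ft_force: [-0.2, -0.5, 0.2]
grip_width: 0.435
```

Run:
```python
from h import *
o,c=wshot("w3")
```

```text
pos [ 0.451  -0.0017  0.0565] jaw 0.94 [ 0.0186  0.0098 -0.9998] w 0.435 q [-0.58  0.16  0.52  2.15 -0.12  0.84  0.03] t 3.75
```

View pics/w3.png

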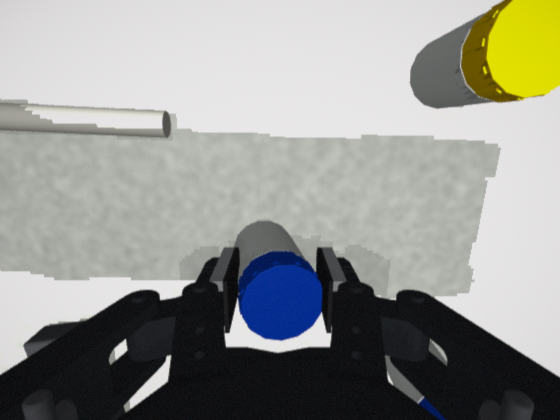

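The pads are on the blue cap (280,295) at 37 mm opening, though the TCP stopped about 1 cm high and drifted in x. Lifting to check the hold.

```bash
python3 -m pendant '[[[0,0,1],[0,0,0],255],[[0,0,2],[0,0,0],255],[[0,0,3],[0,0,0],255],[[0,0,4],[0,0,0],255],[[0,0,0],[0,0,0],255]]' 40
python3 - <<'E'
from h import *
o,c=wshot("w4")
from workcell import manip
for n in ["side"]:
    c=manip.camera(n);cv2.imwrite("pics/s4.png",cv2.resize(c["pixels"][120:300,150:390,::-1],None,fx=3,fy=3,interpolation=2))
E
```

```text
clock: 4.42
position: [0.4506, -0.0025, 0.1617]
ee_rot: [1.0, 0.008, 0.009, -0.004]
ft_force: [0.1, -0.1, -0.4]
grip_width: 0.438
pos [ 0.4506 -0.0025  0.1617] jaw 0.88 [ 0.0189  0.0089 -0.9998] w 0.438 q [-0.62 -0.02  0.53  2.05  0.    1.09 -0.07] t 4.42
```

View pics/s4.png

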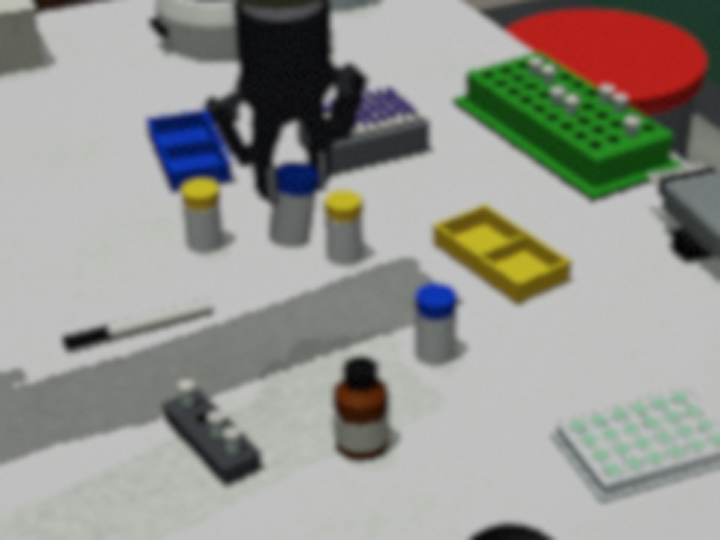

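View pics/w4.png

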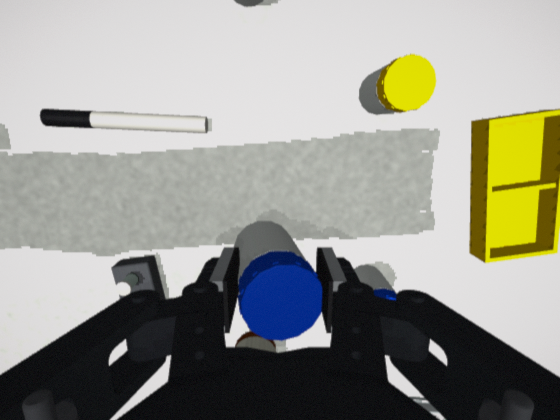

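Held, and upright in the side view. Moving over the far bay of the blue rack.

```bash
python3 -m pendant '[[[0.4,3,0],[0,0,0],255],[[0.4,5,0],[0,0,0],255],[[0.4,6,0],[0,0,0],255],[[0.4,6,0],[0,0,0],255],[[0.4,6,0],[0,0,0],255],[[0.4,6,0],[0,0,0],255],[[0.2,4,0],[0,0,0],255],[[0,1.3,0],[0,0,0],255],[[0,0,0],[0,0,0],255]]'
python3 - <<'E'
from h import *
o,c=wshot("w5");m=masks(c["pixels"])
for ce,s,mm in blobs(m["blue"],300):
    print(ce.round(1),s,"zcap",wray(c,o,ce,o["position"][2]+.0075).round(4)[:2],"z.024",wray(c,o,ce,.024).round(4)[:2])
    cnt=cv2.findContours(mm.astype(np.uint8),0,2)[0][0]
    P=np.array([wray(c,o,q,.024)[:2] for q in cv2.boxPoints(cv2.minAreaRect(cnt))]);print(P.round(4).tolist())
E
```

```text
clock: 5.65
position: [0.4689, 0.3776, 0.1479]
ee_rot: [1.0, 0.005, 0.001, 0.001]
ft_force: [0.4, -0.8, 0.1]
grip_width: 0.43
pos [0.4689 0.3776 0.1479] jaw 0.59 [ 0.0014 -0.0023 -1.    ] w 0.43 q [-0.97  0.36  0.26  1.66 -0.1   1.14 -0.67] t 5.65
[285.8 253.8] [  235   167   100   173 11102] zcap [0.4722 0.393 ] z.024 [0.4766 0.3367]
[[0.4273, 0.2572], [0.4509, 0.4118], [0.519, 0.4027], [0.5064, 0.2447]]
```

View pics/w5.png

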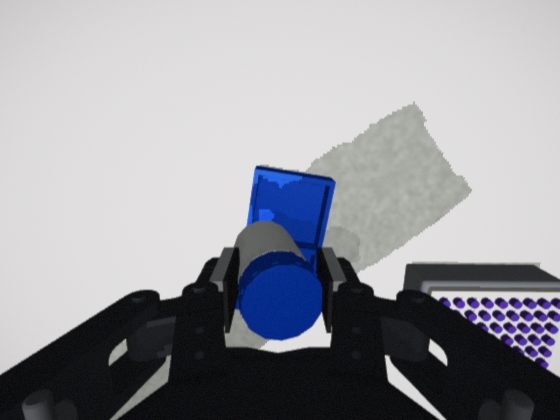

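Run:
```python
from h import *
from workcell import manip
o=manip.get_obs();c=dict(np.load("w5.npz"))
a=wray(c,o,(256,166),.024)[:2];b=wray(c,o,(335,179),.024)[:2]
print(a,b,np.linalg.norm(b-a),np.degrees(np.arctan2(*(b-a)[::-1])))
mid=(a+b)/2;d=(b-a)/np.linalg.norm(b-a);n=np.array([d[1],-d[0]])
for k in(.033,.064,.095):print(k,(mid+n*k).round(4))
print("cap",wray(c,o,(280,295),o["position"][2]+.0075),o["position"])
```

```text
[0.45179942 0.41088225] [0.51521525 0.40104801] 0.06417382373635695 -8.814959679424279
0.033 [0.4785 0.3734]
0.064 [0.4737 0.3427]
0.095 [0.4689 0.3121]
cap [0.47026829 0.3734656  0.15544675] [0.46907836 0.37685732 0.14794675]
```

Far-bay rim corners at (256,166) and (335,179) put the bay centre at about (.477,.372), and the pot is 7 mm short in x. Correcting and lowering.

```bash
python3 -m pendant '[[[0.7,-0.1,0],[0,0,0],255],[[0,0,-3],[0,0,0],255],[[0,0,-3],[0,0,0],255],[[0,0,-1.5],[0,0,0],255],[[0,0,0],[0,0,0],255]]'
```

```text
clock: 6.32
position: [0.4811, 0.3683, 0.073]
ee_rot: [1.0, -0.0, 0.002, 0.001]
ft_force: [0.3, -0.0, -1.0]
grip_width: 0.437
```

```bash
python3 -m pendant '[[[-0.4,0.5,-0.5],[0,0,0],255],[[0,0,-0.4],[0,0,0],255],[[0,0,-0.3],[0,0,0],255],[[0,0,0],[0,0,0],255]]'
python3 - <<'E'
from h import *
o,c=wshot("w6")
from workcell import manip
c=manip.camera("side");cv2.imwrite("pics/s6.png",cv2.resize(c["pixels"][120:240,170:330,::-1],None,fx=4,fy=4,interpolation=2))
E
```

```text
clock: 6.82
position: [0.4781, 0.3745, 0.0631]
ee_rot: [1.0, -0.0, 0.004, -0.0]
ft_force: [0.6, 0.9, 0.7]
grip_width: 0.439
pos [0.4781 0.3745 0.0631] jaw -0.04 [ 7.4e-03  3.0e-04 -1.0e+00] w 0.439 q [-0.94  0.46  0.25  1.72 -0.13  0.97 -0.65] t 6.83
```

View pics/w6.png

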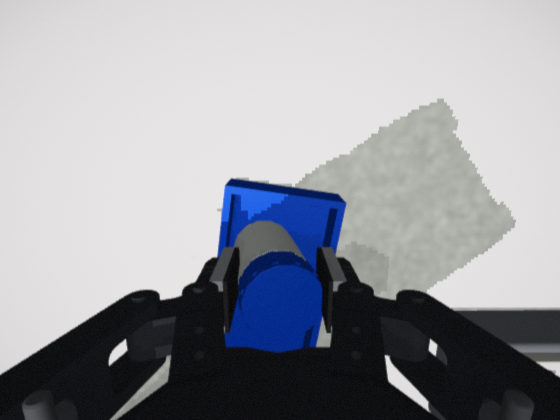

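View pics/s6.png

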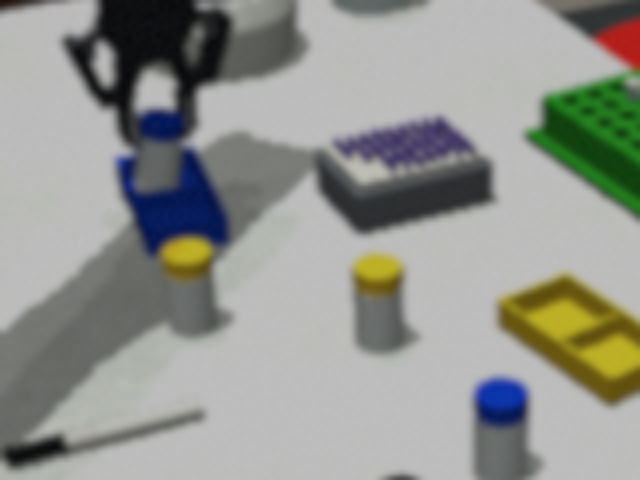

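The pot stands inside the far bay, with no contact force yet. Lowering a little more.

```bash
python3 -m pendant '[[[0,0,-0.2],[0,0,0],255],[[0,0,-0.2],[0,0,0],255],[[0,0,0],[0,0,0],255]]'
```

```text
clock: 7.3
position: [0.4786, 0.3752, 0.0603]
ee_rot: [1.0, -0.0, 0.004, -0.001]
ft_force: [-0.6, -0.4, 3.0]
grip_width: 0.437
```

Contact at 3 N. Releasing and backing off.

```bash
python3 -m pendant '[[[0,0,0],[0,0,0],130],[[0,0,0],[0,0,0],90],[[0,0,0],[0,0,0],40],[[0,0,0],[0,0,0],20],[[0,0,2],[0,0,0],20],[[0,0,4],[0,0,0],20],[[0,-2,5],[0,0,0],0],[[0,0,0],[0,0,0],0]]'
python3 - <<'E'
from h import *
o,c=wshot("w7")
E
```

```text
clock: 8.3
position: [0.4791, 0.3542, 0.1775]
ee_rot: [1.0, -0.001, 0.005, -0.001]
ft_force: [0.2, 0.1, -0.4]
grip_width: 0.999
pos [0.4791 0.3542 0.1775] jaw -0.08 [ 0.0104  0.0028 -0.9999] w 0.999 q [-0.95  0.31  0.28  1.66 -0.09  1.18 -0.65] t 8.3
```

View pics/w7.png

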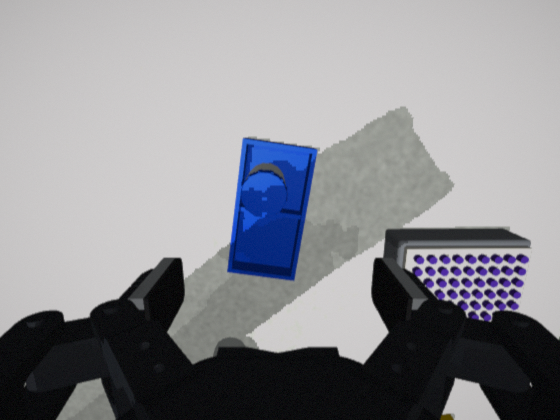

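Run:
```python
from h import *
from workcell import manip
o=manip.get_obs();c=dict(np.load("w7.npz"))
P=np.array([wray(c,o,p,.024)[:2] for p in [(245,138),(318,150),(294,280),(229,271)]]);print(P.round(4).tolist(),P.mean(0))
print("cap",wray(c,o,(264,197),.068))
ct=P.mean(0);y=(P[0]+P[1]-P[2]-P[3]);y/=np.linalg.norm(y);print("bays",ct+.031*y,ct-.031*y)
im=c["pixels"][120:290,200:340,::-1];cv2.imwrite("pics/w7z.png",cv2.resize(im.clip(0,127)*2,None,fx=4,fy=3.5))
```

```text
[[0.4508, 0.4101], [0.5141, 0.3999], [0.4949, 0.2751], [0.432, 0.2849]] [0.47294768 0.3424984 ]
cap [0.46822124 0.36791811 0.068     ]
bays [0.47759873 0.3731475 ] [0.46829662 0.31184929]
```

View pics/w7z.png

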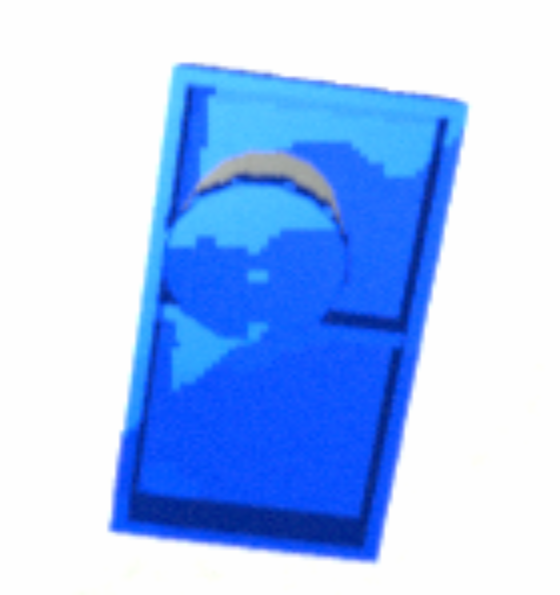

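The cap sits about 9 mm off the bay centre toward the -x wall. I check from the depth data that it stands level.

```bash
cat >> h.py <<'E'
def cloud(c,o,box):
    u0,v0,u1,v1=box;v,u=np.mgrid[v0:v1,u0:u1];z=c["range_z"][v0:v1,u0:u1].ravel()
    P=np.linalg.solve(c["K"],np.stack([u.ravel(),v.ravel(),np.ones(u.size)]))*z
    if "hand_eye" in c:
        Rt=R.from_quat(o["ee_rot"]).as_matrix();T=c["hand_eye"]
        P=Rt@(T[:3,:3]@P+T[:3,3:])+np.array(o["position"])[:,None]
    else: P=R.from_quat(c["rotation"]).as_matrix()@P+np.array(c["origin"])[:,None]
    return P.T[z>0]
def captop(P,zlo,zhi):
    q=P[(P[:,2]>zlo)&(P[:,2]<zhi)]
    A=np.c_[q[:,:2]-q[:,:2].mean(0),np.ones(len(q))];s=np.linalg.lstsq(A,q[:,2],rcond=None)[0]
    cc,r=cv2.minEnclosingCircle(q[:,:2].astype(np.float32))
    print("n",len(q),"ctr",q.mean(0).round(4),"circ",np.round(cc,4),round(r,4),"slope deg",np.degrees(s[:2]).round(2))
E
python3 - <<'E'
from h import *
from workcell import manip
o=manip.get_obs();c=dict(np.load("w7.npz"))
captop(cloud(c,o,(232,155,300,225)),.055,.085)
captop(cloud(c,o,(246,180,284,205)),.055,.085)
E
```

```text
n 1738 ctr [0.4678 0.3706 0.0661] circ [0.4675 0.3697] 0.0185 slope deg [-0.48 -2.38]
n 947 ctr [0.4686 0.3714 0.0664] circ [0.4685 0.371 ] 0.017 slope deg [-0.2  -0.23]
```

The pot stands level: flat cap top at .066, centre (.468,.370). Next is the second blue pot, at about (.541,-.082).

```bash
python3 -m pendant '[[[0.7,-4,0],[0,0,0],0],[[0.9,-6,0],[0,0,0],0],[[0.9,-6,0],[0,0,0],0],[[0.9,-6,0],[0,0,0],0],[[0.9,-6,0],[0,0,0],0],[[0.9,-6,0],[0,0,0],0],[[0.9,-6,0],[0,0,0],0],[[0,-2,0],[0,0,0],0],[[0,0,-3],[0,0,0],0],[[0,0,0],[0,0,0],0]]'
python3 - <<'E'
from h import *
o,c=wshot("w8");m=masks(c["pixels"])
for ce,s,mm in blobs(m["blue"],300):
    print(ce.round(1),s,"z.064",wray(c,o,ce,.064).round(4)[:2])
E
```

```text
clock: 9.6
position: [0.5342, -0.0754, 0.1431]
ee_rot: [1.0, 0.003, 0.001, -0.001]
ft_force: [-0.7, 0.8, -0.6]
grip_width: 1.001
pos [ 0.5342 -0.0754  0.1431] jaw 0.33 [ 0.0029  0.0014 -1.    ] w 1.001 q [-0.42  0.25  0.55  1.85 -0.15  1.09  0.19] t 9.6
[288.8 235.1] [ 264  209   51   53 2084] z.064 [ 0.5424 -0.0828]
```

View pics/w8.png

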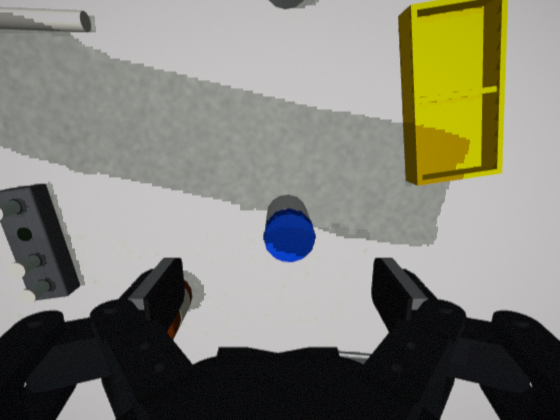

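The cap at (289,235) puts the pot at (.542,-.083).

```bash
python3 -m pendant '[[[0.8,-0.8,0],[0,0,0],0],[[0,0,-3],[0,0,0],0],[[0,0,-3],[0,0,0],0],[[0,0,-2.5],[0,0,0],0],[[0,0,0],[0,0,0],0]]'
```

```text
clock: 10.28
position: [0.5493, -0.083, 0.063]
ee_rot: [1.0, 0.005, 0.007, -0.001]
ft_force: [0.1, 0.2, 0.8]
grip_width: 0.999
```

```bash
python3 -m pendant '[[[-0.7,0,-0.8],[0,0,0],0],[[0,0,-0.7],[0,0,0],0],[[0,0,0],[0,0,0],0]]'
python3 - <<'E'
from h import *
o,c=wshot("w9")
for ce,s,mm in blobs(masks(c["pixels"])["blue"],300): print(ce,s,wray(c,o,ce,.064).round(4))
E
```

```text
clock: 10.65
position: [0.544, -0.083, 0.0501]
ee_rot: [1.0, 0.006, 0.009, -0.001]
ft_force: [-0.0, 0.4, 0.0]
grip_width: 0.996
pos [ 0.544  -0.083   0.0501] jaw 0.64 [ 0.0184  0.0023 -0.9998] w 0.996 q [-0.37  0.39  0.51  1.9  -0.25  0.89  0.28] t 10.65
[274.41018343 292.42726123] [ 230  246   90   92 6324] [ 0.5426 -0.0816  0.064 ]
```

```bash
python3 -m pendant '[[[-0.1,0,-0.2],[0,1,0],0],[[0,0,0],[0,0,0],100],[[0,0,0],[0,0,0],140],[[0,0,0],[0,0,0],255],[[0,0,0],[0,0,0],255],[[0,0,0],[0,0,0],255],[[0,0,0],[0,0,0],255]]' 40; python3 -m pendant '[[[0,0,1],[0,0,0],255],[[0,0,3],[0,0,0],255],[[0,0,4],[0,0,0],255],[[0,0,3],[0,0,0],255],[[0,0,0],[0,0,0],255]]';python3 - <<'E'
from h import *
o,c=wshot("w10")
E
```

```text
clock: 11.58
position: [0.5437, -0.0831, 0.0492]
ee_rot: [1.0, 0.006, 0.001, -0.001]
ft_force: [0.3, 0.1, 0.6]
grip_width: 0.408
clock: 12.2
position: [0.5431, -0.0836, 0.1645]
ee_rot: [1.0, 0.005, 0.001, -0.001]
ft_force: [0.2, 1.0, -1.5]
grip_width: 0.41
pos [ 0.5431 -0.0836  0.1645] jaw 0.59 [ 0.0015  0.0021 -1.    ] w 0.41 q [-0.42  0.25  0.56  1.8  -0.15  1.14  0.2 ] t 12.2
```

View pics/w10.png

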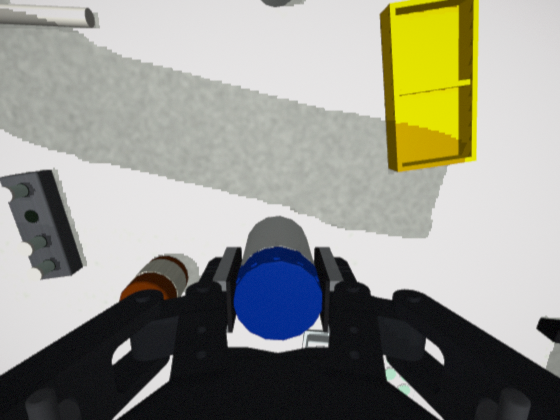

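Held. Carrying it to the near blue bay at (.468,.312).

```bash
python3 -m pendant '[[[-0.6,3,0],[0,0,0],255],[[-1.1,5,0],[0,0,0],255],[[-1.2,6,0],[0,0,0],255],[[-1.2,6,0],[0,0,0],255],[[-1.2,6,0],[0,0,0],255],[[-1.2,6,0],[0,0,0],255],[[-1,5,0],[0,0,0],255],[[0,2,0],[0,0,0],255],[[0,0,0],[0,0,0],255]]'
```

```text
clock: 13.38
position: [0.4579, 0.314, 0.155]
ee_rot: [1.0, 0.004, -0.005, 0.003]
ft_force: [-0.1, -0.5, -1.2]
grip_width: 0.409
```

```bash
python3 -m pendant '[[[0.5,-0.1,-1],[0,0,0],255],[[0,0,-3],[0,0,0],255],[[0,0,-2.2],[0,0,0],255],[[0,0,0],[0,0,0],255]]'
python3 - <<'E'
from h import *
o,c=wshot("w11")
E
```

```text
clock: 13.88
position: [0.4663, 0.3043, 0.0892]
ee_rot: [1.0, -0.001, -0.005, 0.004]
ft_force: [-0.3, -0.2, -0.4]
grip_width: 0.411
pos [0.4663 0.3043 0.0892] jaw -0.17 [-0.011  -0.0087 -0.9999] w 0.411 q [-0.91  0.34  0.29  1.82 -0.11  1.01 -0.57] t 13.88
```

View pics/w11.png

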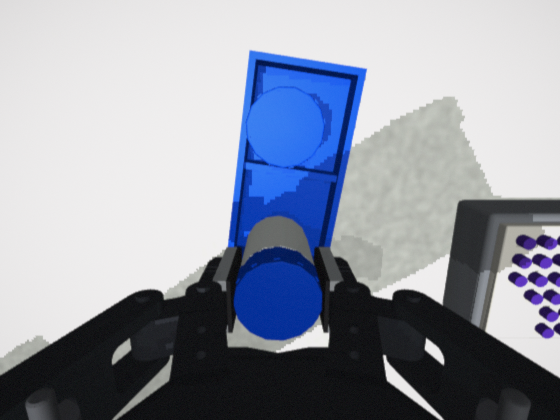

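The first pot's cap is visible at (286,126), inside the far bay. The held one needs +8 mm in y and levelling.

```bash
python3 -m pendant '[[[0.1,0.8,0],[0.5,-0.6,0],255],[[0,0,-1.2],[0,0,0],255],[[0,0,-0.8],[0,0,0],255],[[0,0,0],[0,0,0],255]]'
```

```text
clock: 14.42
position: [0.4693, 0.3129, 0.0709]
ee_rot: [1.0, -0.002, 0.002, -0.002]
ft_force: [0.4, 0.9, -0.7]
grip_width: 0.41
```

```bash
python3 -m pendant '[[[0,0,-0.8],[0,0,0],255],[[0,0,-0.5],[0,0,0],255],[[0,0,-0.3],[0,0,0],255],[[0,0,-0.2],[0,0,0],255],[[0,0,0],[0,0,0],255]]'
```

```text
clock: 15.05
position: [0.4696, 0.3133, 0.0533]
ee_rot: [1.0, -0.002, 0.002, -0.002]
ft_force: [-0.5, 0.0, -1.1]
grip_width: 0.409
```

```bash
python3 -m pendant '[[[0,0,-0.15],[0,0,0],255],[[0,0,0],[0,0,0],255]]';python3 -m pendant '[[[0,0,-0.1],[0,0,0],255],[[0,0,0],[0,0,0],255]]'
```

```text
clock: 15.3
position: [0.47, 0.3137, 0.0533]
ee_rot: [1.0, -0.002, 0.002, -0.003]
ft_force: [0.3, -0.3, -0.1]
grip_width: 0.413
clock: 15.55
position: [0.4701, 0.314, 0.0531]
ee_rot: [1.0, -0.002, 0.002, -0.003]
ft_force: [-0.5, -0.1, 0.9]
grip_width: 0.409
```

```bash
python3 -m pendant '[[[0,0,-0.3],[0,0,0],255],[[0,0,0],[0,0,0],255],[[0,0,0],[0,0,0],140],[[0,0,0],[0,0,0],120],[[0,0,0],[0,0,0],100],[[0,0,0],[0,0,0],80]]'
python3 - <<'E'
from h import *
o,c=wshot("w12")
E
```

```text
clock: 16.3
position: [0.4704, 0.3146, 0.0524]
ee_rot: [1.0, -0.002, 0.002, -0.004]
ft_force: [-0.0, 0.4, -0.8]
grip_width: 0.688
pos [0.4704 0.3146 0.0524] jaw -0.25 [ 0.0047  0.0077 -1.    ] w 0.688 q [-0.9   0.4   0.28  1.84 -0.14  0.91 -0.57] t 16.3
```

View pics/w12.png

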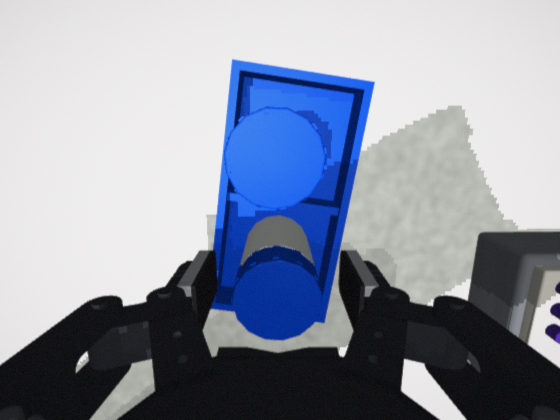

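Released and centred at (278,297), still standing where it was set. Retreating upward and checking both pots.

```bash
python3 -m pendant '[[[0,0,0],[0,0,0],50],[[0,0,2],[0,0,0],50],[[0,0,4],[0,0,0],0],[[0,-2,5],[0,0,0],0],[[0,-3,2],[0,0,0],0],[[0,0,0],[0,0,0],0]]'
python3 - <<'E'
from h import *
o,c=wshot("w13")
for p in [(u,v) for u,v in []]:pass
E
```

```text
clock: 17.1
position: [0.4696, 0.2628, 0.1857]
ee_rot: [1.0, -0.002, 0.002, -0.003]
ft_force: [0.5, -0.1, -0.0]
grip_width: 1.003
pos [0.4696 0.2628 0.1857] jaw -0.21 [ 0.0041  0.0066 -1.    ] w 1.003 q [-0.89  0.18  0.33  1.8  -0.07  1.17 -0.54] t 17.1
```

View pics/w13.png

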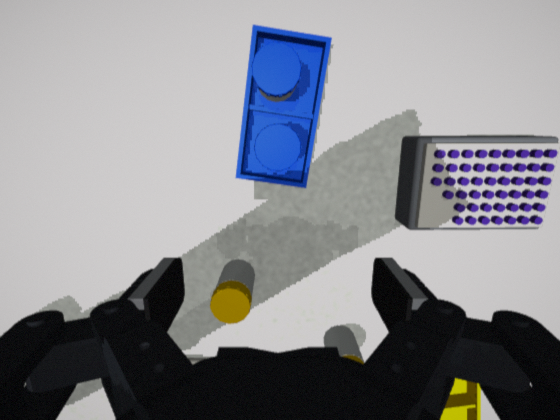

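Both blue pots are in, at (276,70) and (278,148). The yellow cap at (231,302) is next, at about (.427,.174).

```bash
python3 -m pendant '[[[-2,-4,0],[0,0,0],0],[[-2.3,-4,0],[0,0,0],0],[[0,0,-3],[0,0,0],0],[[0,0,-1],[0,0,0],0],[[0,0,0],[0,0,0],0]]'
python3 - <<'E'
from h import *
o,c=wshot("w14")
for ce,s,mm in blobs(masks(c["pixels"])["yellow"],300): print(ce,s,wray(c,o,ce,.064).round(4))
E
```

```text
clock: 17.77
position: [0.4232, 0.1859, 0.1413]
ee_rot: [1.0, 0.002, 0.0, -0.002]
ft_force: [0.4, 0.1, 0.5]
grip_width: 1.003
pos [0.4232 0.1859 0.1413] jaw 0.21 [ 6.0e-04  4.9e-03 -1.0e+00] w 1.003 q [-0.85  0.06  0.35  2.03 -0.03  1.06 -0.48] t 17.77
[283.33961397 238.45082721] [ 258  212   52   54 2176] [0.4273 0.1769 0.064 ]
[549.25635104 321.58891455] [528 312  32  28 433] [0.6251 0.1123 0.064 ]
```

View pics/w14.png

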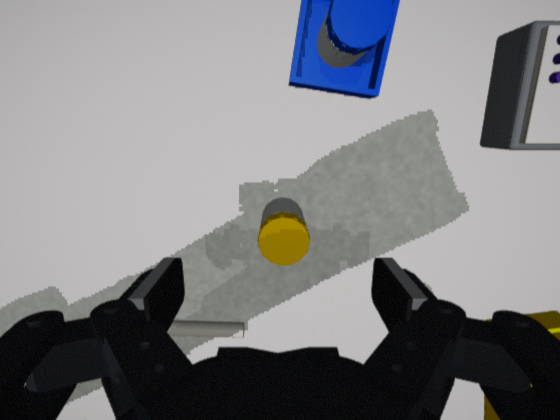

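```bash
python3 -m pendant '[[[0,-0.8,0],[0,0,0],0],[[0,0,-3],[0,0,0],0],[[0,0,-3],[0,0,0],0],[[0,0,-1.5],[0,0,0],0],[[0,0,0],[0,0,0],0]]'
python3 - <<'E'
from h import *
o,c=wshot("w15")
for ce,s,mm in blobs(masks(c["pixels"])["yellow"],1000): print(ce,s,wray(c,o,ce,.064).round(4))
E
```

```text
clock: 18.45
position: [0.4261, 0.1785, 0.068]
ee_rot: [1.0, 0.002, 0.003, -0.004]
ft_force: [-0.6, -0.7, 0.2]
grip_width: 0.999
pos [0.4261 0.1785 0.068 ] jaw 0.27 [ 0.0057  0.0075 -1.    ] w 0.999 q [-0.83  0.17  0.36  2.1  -0.08  0.88 -0.42] t 18.45
[279.95196771 276.86094854] [ 241  236   79   81 4955] [0.4274 0.1776 0.064 ]
[469.05518617 403.01928191] [ 445  380   55   40 1504] [0.5253 0.1066 0.064 ]
```

```bash
python3 -m pendant '[[[0,-0.2,-1],[-0.4,0.3,0],0],[[0,0,-0.9],[0,0,0],0],[[0,0,0],[0,0,0],0],[[0,0,0],[0,0,0],100],[[0,0,0],[0,0,0],140],[[0,0,0],[0,0,0],255],[[0,0,0],[0,0,0],255],[[0,0,0],[0,0,0],255],[[0,0,0],[0,0,0],255]]' 40
```

```text
clock: 19.62
position: [0.4279, 0.1775, 0.0508]
ee_rot: [1.0, 0.002, 0.002, -0.002]
ft_force: [-0.6, 0.8, -0.7]
grip_width: 0.41
```

```bash
python3 -m pendant '[[[0,0,1],[0,0,0],255],[[0,0,3],[0,0,0],255],[[0,0,4],[0,0,0],255],[[0,0,3],[0,0,0],255],[[0.6,-0.5,0],[0,0,0],255],[[0,0,0],[0,0,0],255]]'
python3 - <<'E'
from h import *
o,c=wshot("w16")
E
```

```text
clock: 20.38
position: [0.4338, 0.1714, 0.1664]
ee_rot: [1.0, 0.002, 0.002, -0.001]
ft_force: [-0.3, -0.1, -0.2]
grip_width: 0.411
pos [0.4338 0.1714 0.1664] jaw 0.23 [ 0.0048  0.003  -1.    ] w 0.411 q [-0.84  0.03  0.38  1.99 -0.01  1.11 -0.45] t 20.38
```

View pics/w16.png

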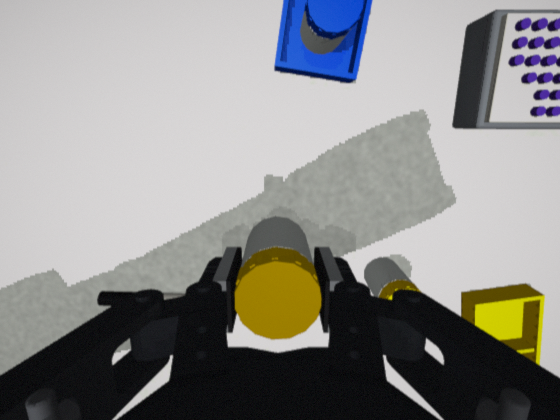

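Held. Carrying it to the +y yellow bay at about (.661,.045).

```bash
python3 -m pendant '[[[2.5,-1.4,0],[0,0,0],255],[[4.5,-2.6,0],[0,0,0],255],[[5,-2.8,0],[0,0,0],255],[[5,-2.8,0],[0,0,0],255],[[4,-1.5,0],[0,0,0],255],[[1.5,-0.5,0],[0,0,0],255],[[0,0,0],[0,0,0],255]]'
python3 - <<'E'
from h import *
o,c=wshot("w17")
E
```

```text
clock: 21.3
position: [0.6606, 0.0521, 0.1571]
ee_rot: [1.0, 0.004, -0.004, 0.001]
ft_force: [0.1, -0.1, -0.8]
grip_width: 0.411
pos [0.6606 0.0521 0.1571] jaw 0.51 [-0.008  -0.0018 -1.    ] w 0.411 q [-0.51  0.51  0.5   1.48 -0.25  1.22  0.04] t 21.3
```

View pics/w17.png

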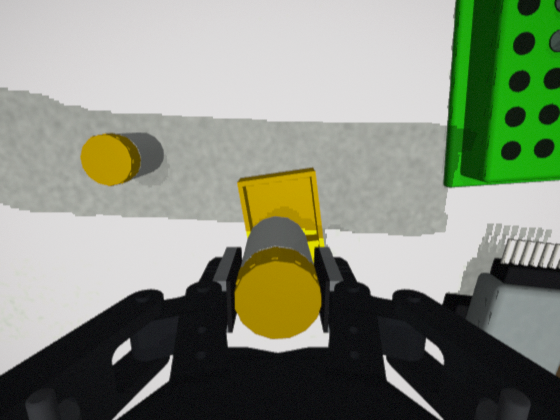

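Run:
```python
from h import *
from workcell import manip
o=manip.get_obs();c=dict(np.load("w17.npz"))
a=wray(c,o,(240,180),.024)[:2];b=wray(c,o,(315,169),.024)[:2]
print(a,b,np.linalg.norm(b-a),np.degrees(np.arctan2(*(b-a)[::-1])))
mid=(a+b)/2;d=(b-a)/np.linalg.norm(b-a);n=np.array([d[1],-d[0]])
for k in(.033,.064,.095):print(k,(mid+n*k).round(4))
print("cap",wray(c,o,(278,293),o["position"][2]+.013),o["position"])
```

```text
[0.62725859 0.07372524] [0.68944696 0.08359126] 0.06296611470011478 9.014689500842978
0.033 [0.6635 0.0461]
0.064 [0.6684 0.0154]
0.095 [ 0.6732 -0.0152]
cap [0.66035844 0.05331394 0.17012949] [0.65994526 0.05259369 0.15712949]
```

```bash
python3 -m pendant '[[[0.1,-0.6,0],[0,-0.4,0],255],[[0,0,-3],[0,0,0],255],[[0,0,-2.5],[0,0,0],255],[[0,0,0],[0,0,0],255]]'
```

```text
clock: 21.85
position: [0.6584, 0.0479, 0.1014]
ee_rot: [1.0, 0.006, -0.0, -0.0]
ft_force: [0.2, -0.1, 0.3]
grip_width: 0.408
```

```bash
python3 -m pendant '[[[0.4,-0.2,0],[0,0,0],255],[[0,0,-2],[0,0,0],255],[[0,0,-1],[0,0,0],255],[[0,0,-0.5],[0,0,0],255],[[0,0,0],[0,0,0],255]]'
python3 - <<'E'
from h import *
o,c=wshot("w18")
E
```

```text
clock: 22.48
position: [0.6633, 0.0462, 0.0667]
ee_rot: [1.0, 0.006, 0.001, -0.001]
ft_force: [-0.2, 0.3, -0.6]
grip_width: 0.41
pos [0.6633 0.0462 0.0667] jaw 0.71 [ 0.0021  0.0011 -1.    ] w 0.41 q [-0.48  0.6   0.47  1.56 -0.3   1.05  0.08] t 22.48
```

View pics/w18.png

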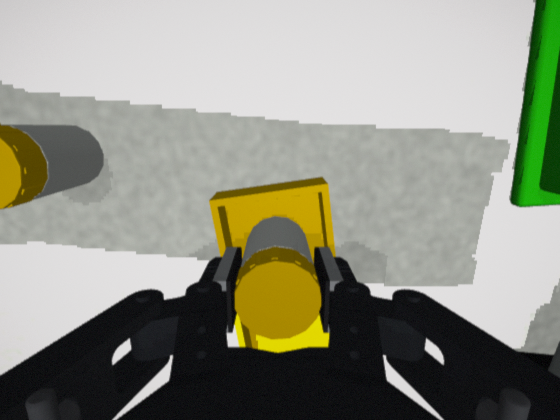

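The pot is over the middle of the bay, body at (277,240) between walls at 220 and 325. Lowering the last 12 mm.

```bash
python3 -m pendant '[[[0,0,-0.5],[0,0,0],255],[[0,0,-0.4],[0,0,0],255],[[0,0,-0.4],[0,0,0],255],[[0,0,0],[0,0,0],255]]'
```

```text
clock: 23.02
position: [0.6643, 0.0461, 0.0549]
ee_rot: [1.0, 0.006, 0.002, -0.001]
ft_force: [-1.2, -0.6, 2.8]
grip_width: 0.407
```

```bash
python3 -m pendant '[[[0,0,0],[0,0,0],140],[[0,0,0],[0,0,0],120],[[0,0,0],[0,0,0],100],[[0,0,0],[0,0,0],80],[[0,0,0],[0,0,0],50],[[0,0,2],[0,0,0],50],[[0,0,4],[0,0,0],0],[[-1,0,4],[0,0,0],0],[[0,0,0],[0,0,0],0]]'
python3 - <<'E'
from h import *
o,c=wshot("w19")
for ce,s,mm in blobs(masks(c["pixels"])["yellow"],300): print(ce,s,wray(c,o,ce,.064).round(4))
E
```

```text
clock: 24.15
position: [0.6545, 0.0457, 0.1619]
ee_rot: [1.0, 0.006, 0.004, -0.001]
ft_force: [-0.1, 0.2, -0.3]
grip_width: 1.0
pos [0.6545 0.0457 0.1619] jaw 0.67 [ 0.0072  0.0017 -1.    ] w 1.0 q [-0.51  0.48  0.51  1.51 -0.25  1.2   0.05] t 24.15
[117.38528678 149.26392352] [  88  124   60   52 2406] [0.5424 0.0941 0.064 ]
[290.17416131 234.15886612] [ 243  161   92  146 9807] [0.6649 0.0323 0.064 ]
```

View pics/w19.png

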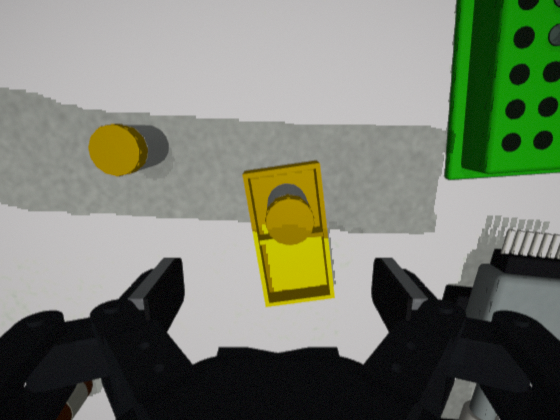

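Yellow pot 1 stands in its bay, cap at (290,220). Next is the second yellow pot, at about (.540,.093).

```bash
python3 -m pendant '[[[-3,1.3,0],[0,0,0],0],[[-5,2,0],[0,0,0],0],[[-3.4,1.5,0],[0,0,0],0],[[0,0,-2],[0,0,0],0],[[0,0,0],[0,0,0],0]]'
python3 - <<'E'
from h import *
o,c=wshot("w20")
for ce,s,mm in blobs(masks(c["pixels"])["yellow"],1000): print(ce,s,wray(c,o,ce,.064).round(4))
E
```

```text
clock: 24.82
position: [0.535, 0.0949, 0.1378]
ee_rot: [1.0, 0.006, 0.001, -0.0]
ft_force: [-0.1, 0.4, 1.9]
grip_width: 1.004
pos [0.535  0.0949 0.1378] jaw 0.72 [ 1.6e-03  1.0e-04 -1.0e+00] w 1.004 q [-0.7   0.26  0.5   1.84 -0.14  1.08 -0.13] t 24.82
[284.2338177  226.63980625] [ 258  199   54   55 2271] [0.5396 0.0952 0.064 ]
[441.04776927 261.48377648] [ 380  222  106   97 4438] [0.6485 0.0713 0.064 ]
```

```bash
python3 -m pendant '[[[0,0,-3],[0,0,0],0],[[0,0,-3],[0,0,0],0],[[0,0,-1],[0,0,0],0],[[0,0,0],[0,0,0],0]]'
python3 - <<'E'
from h import *
o,c=wshot("w21")
for ce,s,mm in blobs(masks(c["pixels"])["yellow"],1000): print(ce,s,wray(c,o,ce,.064).round(4))
E
```

```text
clock: 25.38
position: [0.5391, 0.0941, 0.0701]
ee_rot: [1.0, 0.005, 0.003, -0.0]
ft_force: [0.2, 0.2, 0.6]
grip_width: 0.993
pos [0.5391 0.0941 0.0701] jaw 0.58 [ 6.9e-03  6.0e-04 -1.0e+00] w 0.993 q [-0.67  0.36  0.48  1.89 -0.2   0.94 -0.08] t 25.38
[278.67615289 268.96738679] [ 240  229   79   80 4814] [0.5398 0.0961 0.064 ]
[479.36739433 275.03576405] [ 404  250  126   66 4306] [0.6331 0.0937 0.064 ]
[467.44674376 402.46317712] [ 440  377   59   43 1643] [0.6399 0.0202 0.064 ]
```

```bash
python3 -m pendant '[[[0,0.1,-1],[0,0.4,0],0],[[0,0,-1],[0,0,0],0],[[0,0,0],[0,0,0],0],[[0,0,0],[0,0,0],100],[[0,0,0],[0,0,0],140],[[0,0,0],[0,0,0],255],[[0,0,0],[0,0,0],255],[[0,0,0],[0,0,0],255],[[0,0,0],[0,0,0],255]]' 40;  python3 -m pendant '[[[0,0,1],[0,0,0],255],[[0,0,3],[0,0,0],255],[[0,0,4],[0,0,0],255],[[0,0,3],[0,0,0],255],[[0,0,0],[0,0,0],255]]'
```

```text
clock: 26.55
position: [0.5409, 0.0957, 0.0518]
ee_rot: [1.0, 0.005, 0.002, -0.001]
ft_force: [0.2, -0.2, -0.9]
grip_width: 0.406
clock: 27.18
position: [0.5407, 0.0952, 0.1676]
ee_rot: [1.0, 0.005, 0.002, -0.001]
ft_force: [0.7, -0.1, -0.3]
grip_width: 0.407
```

```bash
python3 -m pendant '[[[2,-1.7,0],[0,0,0],255],[[4.5,-3.8,0],[0,0,0],255],[[4.5,-3.8,0],[0,0,0],255],[[2.2,-2,0],[0,0,0],255],[[0,0,0],[0,0,0],255]]'
python3 - <<'E'
from h import *
o,c=wshot("w22")
E
```

```text
clock: 27.8
position: [0.6744, -0.0201, 0.165]
ee_rot: [1.0, 0.007, 0.001, -0.002]
ft_force: [-0.2, 0.4, -0.5]
grip_width: 0.406
pos [ 0.6744 -0.0201  0.165 ] jaw 0.78 [ 0.001   0.0032 -1.    ] w 0.406 q [-0.42  0.54  0.55  1.45 -0.29  1.24  0.17] t 27.8
```

View pics/w22.png

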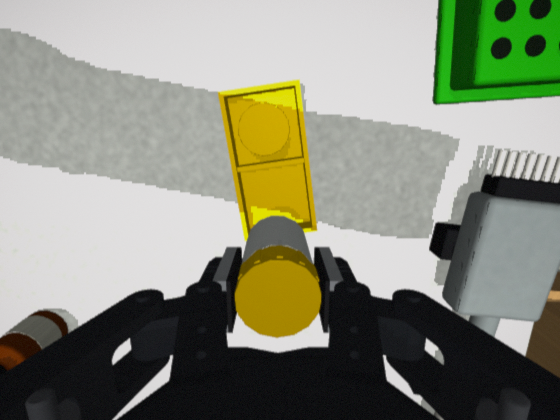

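Run:
```python
from h import *
from workcell import manip
o=manip.get_obs();c=dict(np.load("w22.npz"))
P=np.array([wray(c,o,p,.024)[:2] for p in [(220,93),(300,81),(316,230)]]);print(P.round(4),np.linalg.norm(P[0]-P[1]),np.linalg.norm(P[1]-P[2]))
y=(P[1]-P[2]);y/=np.linalg.norm(y);ct=(P[0]+P[2])/2;print(ct,ct+.031*y,ct-.031*y)
Q=cloud(c,o,(425,150,560,360));Q=Q[Q[:,2]>.012];print("pip min x",Q[:,0].min(), "near y<.02:",Q[(Q[:,1]<.02)&(Q[:,1]>-.05)].min(0),Q.max(0))
print("cap",wray(c,o,(278,293),o["position"][2]+.012))
```

```text
[[ 0.6263  0.0719]
 [ 0.6902  0.0818]
 [ 0.7087 -0.0426]] 0.06461728267327439 0.12573404476456676
[0.66748378 0.01465801] [0.66292511 0.04532099] [ 0.67204246 -0.01600498]
pip min x 0.7149825058607528 near y<.02: [ 0.71498251 -0.04999966  0.01203548] [0.90488355 0.03160853 0.22939991]
cap [ 0.67406162 -0.01865828  0.1769305 ]
```

Run:
```python
from h import *
from workcell import manip
o=manip.get_obs();c=dict(np.load("w22.npz"))
for b in [(432,225,450,255),(450,200,470,280),(480,155,500,185)]:
    Q=cloud(c,o,b);Q=Q[(Q[:,2]>.012)&(Q[:,2]<.12)];print(b,np.percentile(Q,[2,50,98],axis=0).round(3).tolist())
```

```text
(432, 225, 450, 255) [[0.823, -0.065, 0.012], [0.825, -0.053, 0.022], [0.83, -0.039, 0.025]]
(450, 200, 470, 280) [[0.829, -0.079, 0.022], [0.832, -0.053, 0.037], [0.836, -0.017, 0.054]]
(480, 155, 500, 185) [[0.844, 0.004, 0.032], [0.846, 0.011, 0.042], [0.849, 0.026, 0.05]]
```

The pipette begins at x = .82, well clear. Bay centre is (.672,-.016).

```bash
python3 -m pendant '[[[-0.3,0.4,0],[0,0,0],255],[[0,0,-3],[0,0,0],255],[[0,0,-3],[0,0,0],255],[[0,0,-2],[0,0,0],255],[[0,0,0],[0,0,0],255]]'
```

```text
clock: 28.48
position: [0.6677, -0.007, 0.0836]
ee_rot: [1.0, 0.011, 0.0, -0.004]
ft_force: [-0.2, 0.7, 0.2]
grip_width: 0.41
```

```bash
python3 -m pendant '[[[0.4,-0.9,0],[-0.4,0,0],255],[[0,0,-1],[0,0,0],255],[[0,0,-0.5],[0,0,0],255],[[0,0,0],[0,0,0],255]]'
python3 - <<'E'
from h import *
o,c=wshot("w23")
E
```

```text
clock: 28.98
position: [0.6734, -0.0166, 0.0705]
ee_rot: [1.0, 0.011, 0.002, -0.001]
ft_force: [0.3, 0.3, 0.8]
grip_width: 0.411
pos [ 0.6734 -0.0166  0.0705] jaw 1.26 [ 0.0041  0.0012 -1.    ] w 0.411 q [-0.41  0.62  0.51  1.53 -0.33  1.07  0.2 ] t 28.98
```

View pics/w23.png

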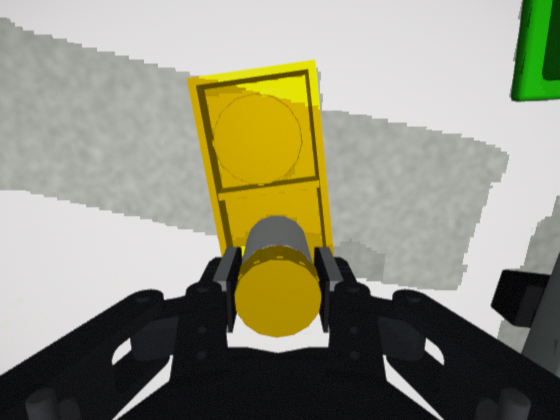

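The pot is between the walls of the near bay, and the first pot stands at (257,140). Lowering.

```bash
python3 -m pendant '[[[0,0,-0.6],[0,0,0],255],[[0,0,-0.5],[0,0,0],255],[[0,0,-0.4],[0,0,0],255],[[0,0,-0.2],[0,0,0],255],[[0,0,0],[0,0,0],255]]'
```

```text
clock: 29.65
position: [0.6741, -0.0165, 0.056]
ee_rot: [1.0, 0.011, 0.003, -0.001]
ft_force: [-0.3, 0.3, 0.3]
grip_width: 0.409
```

```bash
python3 -m pendant '[[[0,0,-0.3],[0,0,0],255],[[0,0,0],[0,0,0],255]]'; python3 -m pendant '[[[0,0,0],[0,0,0],140],[[0,0,0],[0,0,0],120],[[0,0,0],[0,0,0],100],[[0,0,0],[0,0,0],80],[[0,0,0],[0,0,0],50],[[0,0,2],[0,0,0],50],[[0,0,4],[0,0,0],0],[[-1,0,4],[0,0,0],0],[[0,0,0],[0,0,0],0]]'
python3 - <<'E'
from h import *
o,c=wshot("w24")
E
```

```text
clock: 29.9
position: [0.6748, -0.0167, 0.056]
ee_rot: [1.0, 0.011, 0.004, -0.002]
ft_force: [0.4, -0.1, -0.9]
grip_width: 0.41
clock: 31.02
position: [0.6644, -0.0172, 0.1619]
ee_rot: [1.0, 0.011, 0.004, -0.001]
ft_force: [0.2, 0.7, 0.1]
grip_width: 0.999
pos [ 0.6644 -0.0172  0.1619] jaw 1.21 [ 0.0086  0.0029 -1.    ] w 0.999 q [-0.44  0.51  0.55  1.49 -0.28  1.21  0.17] t 31.02
```

View pics/w24.png

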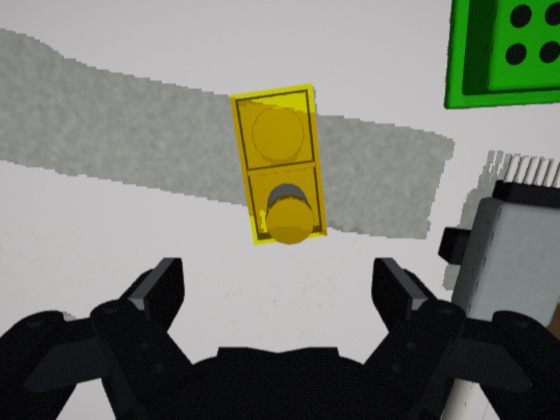

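Both yellow pots are in, at (277,135) and (290,220). Now the bottle.

```bash
python3 -m pendant '[[[-2.5,-1.4,0.5],[0,0,0],0],[[-5,-2.8,0.5],[0,0,0],0],[[-5.4,-3,0],[0,0,0],0],[[-5.4,-3,0],[0,0,0],0],[[-4,-2,0],[0,0,0],0],[[-1,0,0],[0,0,0],0],[[0,0,0],[0,0,0],0]]'
python3 - <<'E'
from h import *
o,c=wshot("w25")
E
```

```text
clock: 31.95
position: [0.4236, -0.1395, 0.1671]
ee_rot: [1.0, 0.012, 0.002, -0.002]
ft_force: [0.2, 0.4, 0.7]
grip_width: 0.999
pos [ 0.4236 -0.1395  0.1671] jaw 1.37 [ 0.003   0.0043 -1.    ] w 0.999 q [-0.44 -0.03  0.66  2.05  0.02  1.12  0.24] t 31.95
```

View pics/w25.png

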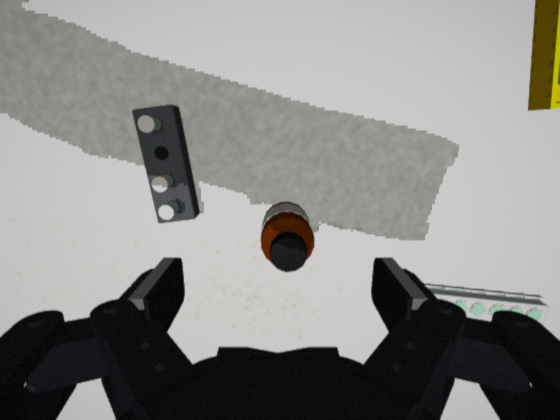

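Run:
```python
from h import *
from workcell import manip
o=manip.get_obs();c=dict(np.load("w25.npz"));t=dict(np.load("top0.npz"))
print("cap wrist",wray(c,o,(288,251),.08),"top cap",ray(t,(367.5,283),.08))
print("block",wray(c,o,(199,212),.01),wray(c,o,(179,107),.02))
print("plate",wray(c,o,(425,286),.018))
im=t["pixels"][255:315,330:490,::-1];cv2.imwrite("pics/t0z.png",cv2.resize((im.clip(0,85)*3),None,fx=5,fy=5))
```

```text
cap wrist [ 0.43242829 -0.16182917  0.08      ] top cap [ 0.43130745 -0.16209082  0.08      ]
block [ 0.3512084 -0.1534055  0.01     ] [ 0.34077273 -0.06066695  0.02      ]
plate [ 0.56972969 -0.22064335  0.018     ]
```

View pics/t0z.png

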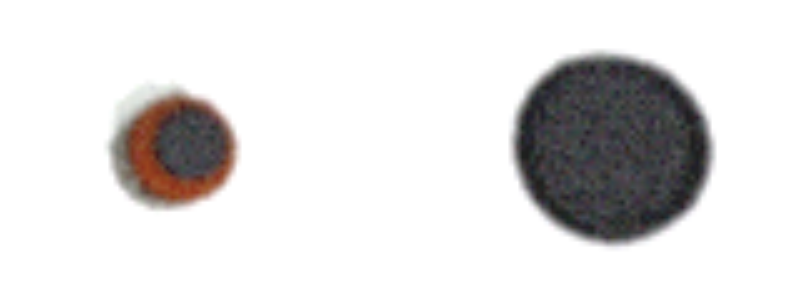

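The wrist and top views agree on the bottle at (.432,-.162). The small block's edge at x = .351 is clear of the open fingers.

```bash
python3 -m pendant '[[[0.3,-2.2,0],[0,0,0],0],[[0,0,-3],[0,0,0],0],[[0,0,-1.5],[0,0,0],0],[[0,0,0],[0,0,0],0]]'
```

```text
clock: 32.5
position: [0.4315, -0.1602, 0.1212]
ee_rot: [1.0, 0.015, 0.002, -0.0]
ft_force: [0.7, -0.3, 0.7]
grip_width: 0.999
```

```bash
python3 -m pendant '[[[0,-0.2,-2],[0,0,-1.5],0],[[0,0,-2],[0,0,0],0],[[0,0,-1.5],[0,0,0],0],[[0,0,0],[0,0,0],0]]';python3 - <<'E'
from h import *
o,c=wshot("w26")
E
```

```text
clock: 33.0
position: [0.4348, -0.1614, 0.0671]
ee_rot: [1.0, 0.003, 0.003, 0.0]
ft_force: [-0.1, 0.0, 0.3]
grip_width: 0.997
pos [ 0.4348 -0.1614  0.0671] jaw 0.34 [ 6.1e-03 -4.0e-04 -1.0e+00] w 0.997 q [-0.38  0.2   0.69  2.1  -0.16  0.89  0.41] t 33.0
```

View pics/w26.png

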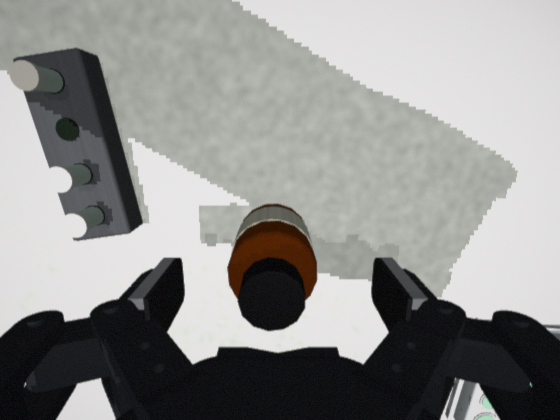

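```bash
python3 -m pendant '[[[-0.3,0,-1],[0,0.3,0],0],[[-0.1,0,-1],[0,0,0],0],[[0,0,-0.3],[0,0,0],0],[[0,0,0],[0,0,0],0]]'
```

```text
clock: 33.55
position: [0.4318, -0.1615, 0.0443]
ee_rot: [1.0, 0.003, 0.002, 0.0]
ft_force: [0.8, 0.5, 0.4]
grip_width: 1.0
```

```bash
python3 -m pendant '[[[0,0,-0.4],[0,0,0],0],[[0,0,0],[0,0,0],0],[[0,0,0],[0,0,0],80],[[0,0,0],[0,0,0],110],[[0,0,0],[0,0,0],255],[[0,0,0],[0,0,0],255],[[0,0,0],[0,0,0],255],[[0,0,0],[0,0,0],255]]' 45; python3 -m pendant '[[[0,0,1],[0,0,0],255],[[0,0,3],[0,0,0],255],[[0,0,4],[0,0,0],255],[[0,0,2],[0,0,0],255],[[0,0,0],[0,0,0],255]]';python3 - <<'E'
from h import *
o,c=wshot("w27")
E
```

```text
clock: 34.55
position: [0.4323, -0.1616, 0.0408]
ee_rot: [1.0, 0.003, 0.002, 0.0]
ft_force: [-0.2, 0.4, -0.1]
grip_width: 0.499
clock: 35.17
position: [0.4313, -0.1621, 0.1452]
ee_rot: [1.0, 0.002, 0.002, 0.0]
ft_force: [-0.1, 0.9, -1.9]
grip_width: 0.502
pos [ 0.4313 -0.1621  0.1452] jaw 0.28 [ 3.9e-03 -7.0e-04 -1.0e+00] w 0.502 q [-0.44  0.04  0.72  2.04 -0.03  1.07  0.31] t 35.17
```

View pics/w27.png

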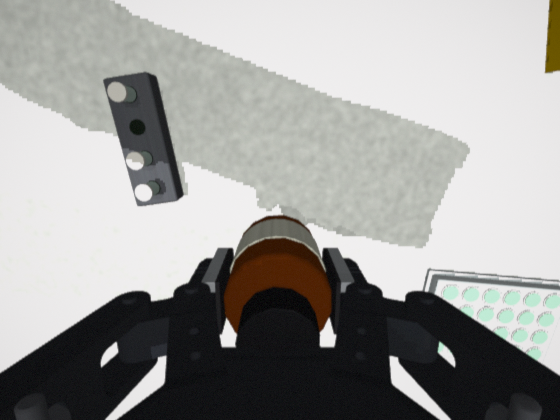

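Held: opening .50 (43 mm), and about 1.9 N of weight on the wrist. Moving over the stand at about (.458,-.343).

```bash
python3 -m pendant '[[[0.3,-2,0],[0,0,0],255],[[0.7,-4,0],[0,0,0],255],[[0.8,-5,0],[0,0,0],255],[[0.7,-4.5,0],[0,0,0],255],[[0.2,-2,0],[0,0,0],255],[[0,0,0],[0,0,0],255]]';python3 - <<'E'
from h import *
from workcell import manip
o,c=wshot("w28")
for n in ("top","side"):
    c=manip.camera(n);np.savez(n+"28.npz",**c)
    im=c["pixels"][:,:,::-1].astype(int)
    im=im[200:340,360:520] if n=="top" else im[170:370,220:420]
    cv2.imwrite(f"pics/{n}28.png",cv2.resize((im*2).clip(0,255).astype(np.uint8),None,fx=3,fy=3,interpolation=2))
E
```

```text
clock: 35.98
position: [0.4547, -0.3402, 0.1368]
ee_rot: [1.0, 0.004, -0.004, -0.001]
ft_force: [-0.5, 0.2, -1.8]
grip_width: 0.499
pos [ 0.4547 -0.3402  0.1368] jaw 0.46 [-0.0076  0.0011 -1.    ] w 0.499 q [-0.1   0.38  0.81  1.78 -0.3   1.12  0.81] t 35.98
```

View pics/w28.png

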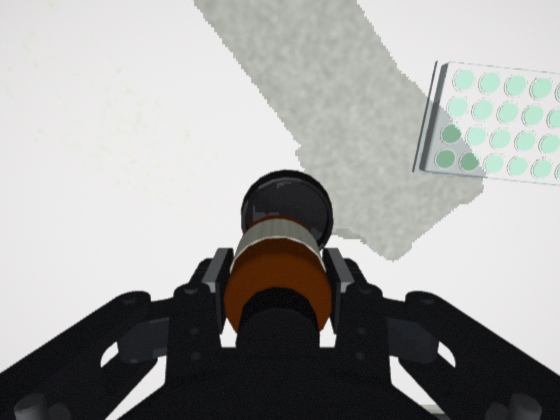

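View pics/top28.png

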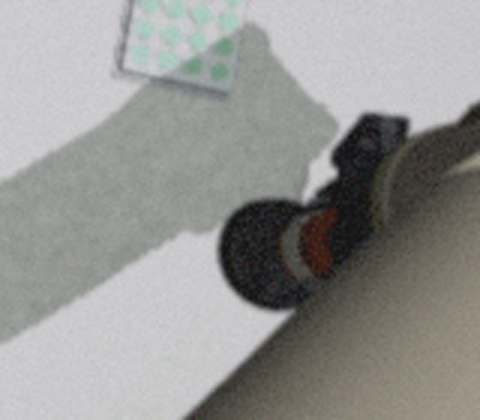

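View pics/side28.png

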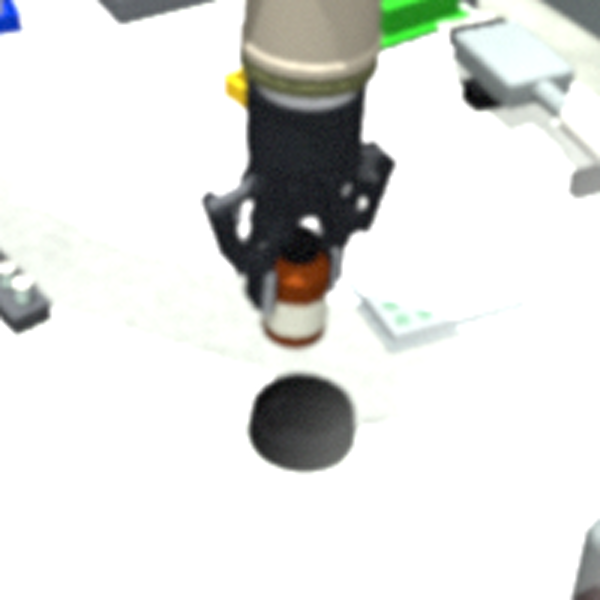

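Run:
```python
from h import *
from workcell import manip
o=manip.get_obs();c=dict(np.load("w28.npz"))
t=wray(c,o,(287,169),.024);l=wray(c,o,(242,213),.024);r=wray(c,o,(333,213),.024)
print(t,l,r,"centre",(l[0]+r[0])/2,t[1]-.037)
```

```text
[ 0.46189797 -0.30373638  0.024     ] [ 0.42686578 -0.33910606  0.024     ] [ 0.49899298 -0.33813636  0.024     ] centre 0.4629293766506074 -0.3407363806991947
```

The rim spans columns 242–333 with its top at row 169, so the stand's centre is (.461,-.341), matching the top view within 3 mm.

```bash
python3 -m pendant '[[[0.5,-0.1,0],[0,-0.4,0],255],[[0,0,-3],[0,0,0],255],[[0,0,-2.5],[0,0,0],255],[[0,0,0],[0,0,0],255]]'
```

```text
clock: 36.62
position: [0.4638, -0.3344, 0.0819]
ee_rot: [1.0, 0.009, 0.003, -0.002]
ft_force: [-0.7, -0.0, -1.2]
grip_width: 0.496
```

```bash
python3 -m pendant '[[[-0.3,-0.7,0],[-0.2,0.3,0],255],[[0,0,-1.2],[0,0,0],255],[[0,0,-0.7],[0,0,0],255],[[0,0,0],[0,0,0],255]]';python3 - <<'E'
from h import *
o,c=wshot("w29")
E
```

```text
clock: 37.12
position: [0.4622, -0.342, 0.0643]
ee_rot: [1.0, 0.009, 0.002, -0.0]
ft_force: [0.3, 0.3, -1.2]
grip_width: 0.498
pos [ 0.4622 -0.342   0.0643] jaw 1.05 [ 3.3e-03  1.0e-04 -1.0e+00] w 0.498 q [-0.04  0.49  0.74  1.82 -0.39  0.98  0.89] t 37.12
```

View pics/w29.png

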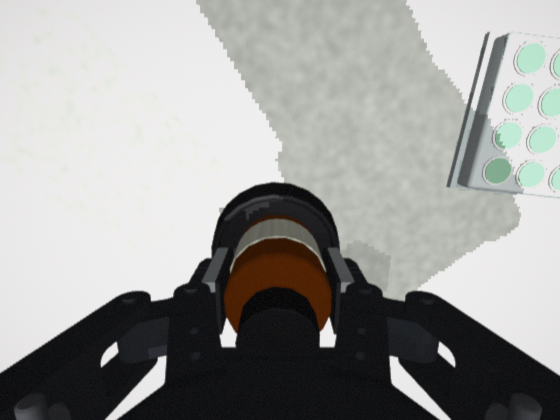

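The bottle is centred in the stand's rim (columns 230–330 inside 213–340). Lowering to the floor.

```bash
python3 -m pendant '[[[0,0,-0.8],[0,0,0],255],[[0,0,-0.5],[0,0,0],255],[[0,0,-0.4],[0,0,0],255],[[0,0,-0.3],[0,0,0],255],[[0,0,0],[0,0,0],255]]'
```

```text
clock: 37.8
position: [0.4627, -0.3424, 0.045]
ee_rot: [1.0, 0.009, 0.002, -0.0]
ft_force: [-0.1, 0.9, -1.7]
grip_width: 0.5
```

```bash
python3 -m pendant '[[[0,0,-0.3],[0,0,0],255],[[0,0,0],[0,0,0],255]]'; python3 -m pendant '[[[0,0,-0.2],[0,0,0],255],[[0,0,0],[0,0,0],255]]'
```

```text
clock: 38.05
position: [0.4632, -0.3429, 0.0453]
ee_rot: [1.0, 0.009, 0.003, -0.001]
ft_force: [0.6, 0.4, -1.7]
grip_width: 0.497
clock: 38.3
position: [0.4634, -0.3432, 0.045]
ee_rot: [1.0, 0.009, 0.004, -0.001]
ft_force: [0.5, 0.2, -1.0]
grip_width: 0.502
```

```bash
python3 -m pendant '[[[0,0,-0.5],[0,0,0],255],[[0,0,0],[0,0,0],255]]'
```

```text
clock: 38.55
position: [0.4643, -0.3443, 0.0445]
ee_rot: [1.0, 0.009, 0.005, -0.002]
ft_force: [-0.0, 0.0, -1.5]
grip_width: 0.499
```

```bash
python3 -m pendant '[[[-0.2,0.1,-0.4],[-0.2,0.5,0],255],[[0,0,-0.4],[0,0,0],255],[[0,0,0],[0,0,0],255]]'
```

```text
clock: 38.92
position: [0.4646, -0.3448, 0.0443]
ee_rot: [1.0, 0.008, 0.004, -0.001]
ft_force: [0.7, 0.1, -2.0]
grip_width: 0.499
```

The z reading has stopped about where floor contact is expected, but no force has built up. I look before releasing.

Run:
```python
from h import *
from workcell import manip
o,c=wshot("w30")
print(np.round(o["tau"],2),o["ft_force"])
c=manip.camera("side")
im=c["pixels"][200:340,240:400,::-1].astype(int)
cv2.imwrite("pics/s30.png",cv2.resize((im*2).clip(0,255).astype(np.uint8),None,fx=4,fy=4,interpolation=2))
```

```text
pos [ 0.4646 -0.3448  0.0443] jaw 0.94 [ 0.0084  0.0028 -1.    ] w 0.499 q [-0.02  0.52  0.72  1.83 -0.43  0.95  0.91] t 38.92
[ 2.900e-01 -5.636e+01  1.477e+01 -3.117e+01  3.000e-02  5.500e-01
  3.000e-02] [ 0.74854895  0.07695232 -1.9530025 ]
```

View pics/s30.png

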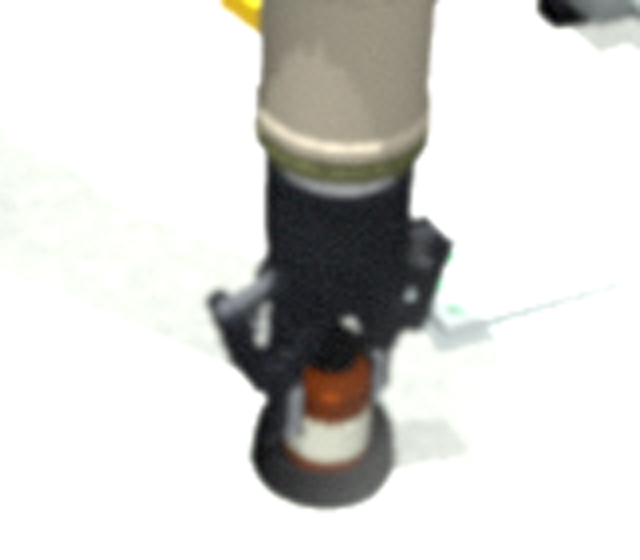

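View pics/w30.png

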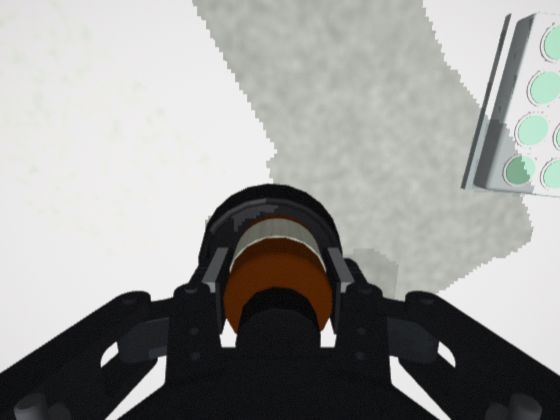

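The bottle is inside the stand, and by height its foot is at the floor (.0443 − .0408 ≈ .004). Releasing gently.

```bash
python3 -m pendant '[[[0,0,0],[0,0,0],115],[[0,0,0],[0,0,0],100],[[0,0,0],[0,0,0],85],[[0,0,0],[0,0,0],70],[[0,0,0],[0,0,0],60],[[0,0,0],[0,0,0],60]]'
python3 - <<'E'
from h import *
o,c=wshot("w31")
E
```

```text
clock: 39.78
position: [0.4643, -0.3444, 0.0418]
ee_rot: [1.0, 0.009, 0.003, -0.001]
ft_force: [-0.4, 0.1, 0.6]
grip_width: 0.765
pos [ 0.4643 -0.3444  0.0418] jaw 0.98 [ 0.006   0.0018 -1.    ] w 0.765 q [-0.02  0.52  0.72  1.83 -0.43  0.94  0.91] t 39.77
```

View pics/w31.png

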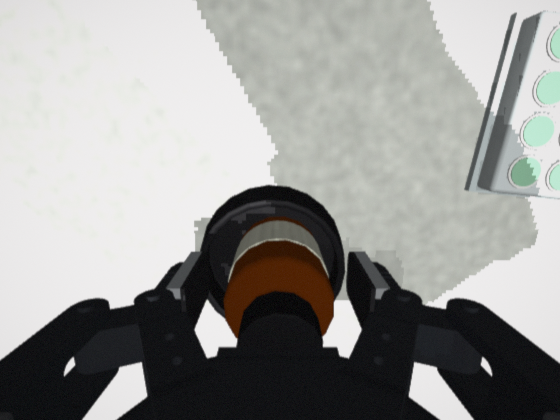

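Released; the bottle stands upright in the stand. Rising straight up, then moving clear (back over the empty middle) for the final views.

```bash
python3 -m pendant '[[[0,0,2],[0,0,0],60],[[0,0,3],[0,0,0],40],[[0,0,5],[0,0,0],0],[[0,0,5],[0,0,0],0],[[0,0,4],[0,0,0],0],[[0,-3,3],[0,0,0],0],[[0,-4,0],[0,0,0],0],[[0,0,0],[0,0,0],0]]'
python3 - <<'E'
from h import *
from workcell import manip
o,c=wshot("w32")
for n in ("top","side"):
    c=manip.camera(n);np.savez(n+"32.npz",**c);cv2.imwrite(f"pics/{n}32.png",c["pixels"][:,:,::-1])
E
```

```text
clock: 40.83
position: [0.4621, -0.4171, 0.2804]
ee_rot: [1.0, 0.008, 0.006, 0.001]
ft_force: [-0.9, 0.2, -0.6]
grip_width: 1.001
pos [ 0.4621 -0.4171  0.2804] jaw 0.88 [ 0.0129 -0.0022 -0.9999] w 1.001 q [ 0.02  0.39  0.86  1.47 -0.3   1.41  0.91] t 40.83
```

View pics/w32.png

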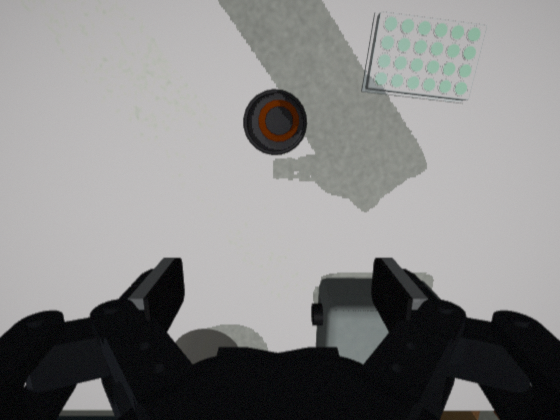

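View pics/top32.png

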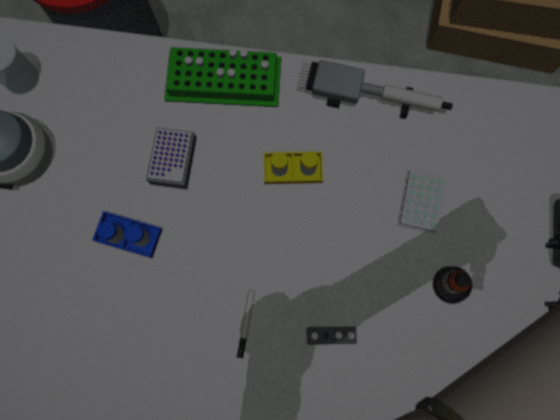

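View pics/side32.png

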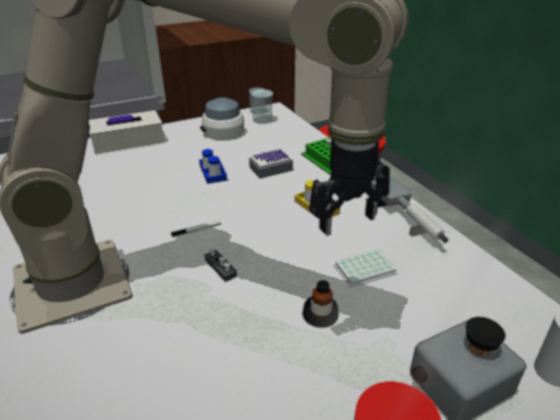

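Everything is in place: blue caps at (106,232) and (137,237), yellow caps at (280,158) and (309,158), bottle at (458,281) in the top view. As a last check, I take the cap heights and slopes from depth, and check for any shift of the plate and tip box.

Run:
```python
from h import *
a=dict(np.load("top0.npz"));b=dict(np.load("top32.npz"))
for n,u,v in [("b1",106,232),("b2",137,237),("y1",280,158),("y2",309,158),("bot",458,281)]:
    P=cloud(b,None,(u-14,v-14,u+14,v+14));print(n,"zmax",np.percentile(P[:,2],99).round(4));
    lo=np.percentile(P[:,2],99)-.008
    captop(P,lo,lo+.03)
for n,(u0,v0,u1,v1) in dict(plate=(395,165,450,208),tip=(140,120,200,192)).items():
    g=[cv2.cvtColor(x["pixels"],cv2.COLOR_RGB2GRAY)[v0:v1,u0:u1].astype(np.float32) for x in(a,b)]
    print(n,"shift px",cv2.phaseCorrelate(*g))
```

```text
b1 zmax 0.0722
n 259 ctr [0.4683 0.3687 0.0682] circ [0.469  0.3689] 0.019 slope deg [0.32 0.69]
b2 zmax 0.0718
n 258 ctr [0.469  0.3133 0.0683] circ [0.4683 0.3138] 0.0188 slope deg [-0.47  0.91]
y1 zmax 0.0713
n 231 ctr [0.6624 0.0443 0.0682] circ [0.6631 0.0441] 0.0188 slope deg [1.19 0.16]
y2 zmax 0.0712
n 231 ctr [ 0.6725 -0.0181  0.068 ] circ [ 0.6731 -0.0178] 0.0187 slope deg [ 1.19 -0.21]
bot zmax 0.0864
n 169 ctr [ 0.4641 -0.3452  0.0837] circ [ 0.4644 -0.3453] 0.0145 slope deg [ 1.68 -0.71]
plate shift px ((-0.00030706935077873254, 0.44963223562731613), 0.96927974736249)
tip shift px ((-0.045593042924792826, -0.10805278318037637), 0.9855950655760588)
```

All the caps are at the right height (68 mm for the pots, 84 mm for the bottle) and level. The plate's 0.45 px apparent shift is put down to the arm's shadow in the crop, since the gripper never went near it. Handing in.

```bash
python3 -c "
from workcell import manip
print(manip.hand_in())"
```

```text
the job is handed in; nothing more can be done
None
```

The job is done and handed in at about 41 s. The two blue pots are in the blue rack, the two yellow pots are in the yellow rack, one to each bay, and the bottle is in the black stand. I worked in the order asked: blue, yellow, bottle.

**Final check from the top camera:** the pot caps are at 68 mm and the bottle cap at 84 mm, as expected for standing on the 4 mm floors. The measured cap slopes are all under 2°, which is within depth noise.

**Off-centre pot:** the first blue pot stands about 9 mm off its bay centre, near the -x wall, but flat and free inside. I gripped it about 10 mm higher than planned because the arm stopped short on that descent.

**Contact force:** only the first blue and first yellow pots showed a clear touch-down force, about 3 N each. I released the other two pots and the bottle at the expected contact height. No force had built up for them.

**Plate and tip box:** image comparison gave about 0.1 px of shift for the tip box and 0.45 px for the plate. I put the plate's figure down to the arm's shadow at the edge of the crop and did not check it further. No move went near either one.

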